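# Fetch the tin from behind the condiments

### The arm

A 7-joint arm with a two-finger parallel gripper is mounted at the origin on the work surface. World frame = base frame: x ahead of the robot, y to its left, z up, the work surface at z = 0. Lengths are in m, angles in rad, forces in N, time in s.
With the tool pointing down it reaches from about 0.4 to 0.9 m from the base axis. Payload 5.5 kg.
Tool frame: the origin (TCP) lies at the very end of the fingers, on their centre line; the grasp point (between the pads) lies 19 mm behind it; z points along the fingers, x is the direction in which the jaws open and shut, and the axes are right-handed (so a half turn about z gives the same grasp; the last joint's range is limited). The gripper opens to 85 mm and grips with 20 to 120 N. Pads are 22 mm wide; open, the fingers measure 114 mm over their backs; the gripper's body (76 mm by 85 mm) begins 54 mm behind the grasp point. The pads swing forward as they close: fully open they stand 13 mm farther back than shut.
Start: joints at [-1.006, 0.501, -0.427, 1.55, 0.221, 1.138, -0.21], TCP at [0.193, 0.621, 0.231] pointing down, gripper open.
Joint ranges: [-2.88, 2.88], [-0.31, 2.03], [-1.54, 1.56], [0.2, 2.42], [-1.41, 4.55], [0.19, 2.02], [-2.57, 2.57]. Speed limits (rad/s): [2.57, 2.57, 3.14, 3.14, 3.14, 3.14, 3.14].

### API

Orientations are given as a unit quaternion [w, x, y, z].
In Python, from plant import state, get_image, get_calibration, sign_off gives the robot as it stands. The module is installed in compiled form; this text tells all that it offers.
- The arm moves only by the tool move_arm, never from a script. Its argument "motion" is a list of rows, each a list of 2 entries, a list of its own where there are three numbers: the shift along the tool's x, y, z in mm, then the turn about the tool's z in degrees. In form: [[[x, y, z], spin], ...]. A call has exactly 8 rows; each row shifts and turns the commanded pose from where the row before left it, along the tool's axes as they then stand; what a row does not reach is not made up. A row lasts 1/12 s, in which the tool goes at most 41.7 mm and 7.16 degrees, less where a joint would pass 70% of its speed; a pose out of reach is approached as far as the arm can. A call is refused whole if a number of a shift passes 41.7 or a number of a turn 7.16, either way. A call with a gripper value outside its range is refused whole. "gripper" is the opening, from 0 (shut) to 1 (fully open), set as the call begins (left out, the last holds). The fingers move at their own pace and stop on an object; the grip force is fixed at half the most. Time passes only in rows, so rows that do not move let the fingers close, or fill a call up. It gives the time, the measured TCP pose, the force and the opening at its end, in the units of the state.
- state(): the state, without advancing time (a new reading comes with each control period).
- get_image(name): name is "scene" or "side" or "wrist"; returns the picture (384x512x3 uint8, blue, green, red); there is no depth.
- get_calibration(name): a dict with "mtx" (3x3 intrinsics, pixels), "k1" (the pictures are not rectified: a ray, as slopes to the right and down, at radius r is drawn at 1 + k1 r^2 times it, then the intrinsics apply), "T" (4x4, takes a point from camera to world coordinates). Camera axes: x right, y down, z forward; pixel columns grow to the right and rows downward; lengths in m; the calibration is good to about 2 mm. A picture is of the moment at which its call begins: read the wrist's pose just before it. get_calibration takes no time and is no camera call; for the wrist camera it gives the pose at the moment of the call.
- sign_off(): hands the job in, once; it reports no verdict.
The state is a dict: "time_s": time; "qpos": joint angles; "qd": joint speeds; "effort": joint torques, N m; "eef_pos": TCP position; "eef_rot": TCP orientation; "ft_force": force on the tool from outside, world axes, zero at the start; "moment": the same for the moment, N m; "width": opening from 0.0 (shut) to 1.0 (fully open).
Only numpy, scipy, OpenCV 4.12 (cv2) and the standard library are available. Lean on these libraries where they do the work, as an engineer would, in place of code of your own. Each camera call takes 0.05 s, during which the arm holds its last target.

### The job

The low round tin stands at the back of the steel condiment caddy, shut in behind the pepper mill, the square bottle and the metal shaker. Stand those three aside on the white cutting board, then set the tin in the middle of the scale's round plate, and after that put each of the three back in the middle of the front bay it came from. Keep everything upright, set things down rather than dropping them, and leave the two small neighbours of the tin where they are.

Things in the scene. Friction and masses are not known exactly. Their poses are not given: they have to be found in the camera images.
- mill_c (a point): Dark turned-wood pepper mill with a steel knob, loose, 148 high, foot diameter 52; between 40 and 98 above its foot it is a straight round waist of diameter 40 (the place to grip), head diameter 49. Point: on its axis, 74 above its foot; z is its axis. At the start it stands in one of the caddy's three front bays.
- bottle_c (a point): Dark brown square bottle with black cap and blank cream labels, loose, 140 high; body 44 x 44 up to 104 above its foot, neck and cap (diameter 29) above. Point: on its axis, 70 above its foot; x and y are square to its faces, z is up. At the start it stands in one of the front bays.
- shaker_c (a point): Plain metal cylinder shaker with a domed, perforated steel top, loose, 130 high, diameter 51 up to 112 above its foot. Point: on its axis, 65 above its foot; z is its axis. At the start it stands in one of the front bays.
- tin_c (a point): Low round metal tin with a flat lid, loose, 40 high, body diameter 56, lid diameter 58 (top 13). Point: on its axis, 20 above its foot. At the start it stands in the middle of the caddy's back row, about 60 behind the middle front bay's thing.
- caddy: Steel condiment caddy, fixed: tray 146 (x) by 236 (y), floor 4 thick, rim 18 high and 2 thick all round. Origin: centre of its underside; x points from its open front to its back. Two 18 high partitions at y = -39 and +39, from the front rim back to x = -1, make three front bays 76 wide, with centres at x = -34, y = -78, 0 and 78. The back row is not divided (centre line x = 26). Along the back rim, at x = 70, stands a wire guard 105 high.
- board: White plastic cutting board, the side area, fixed: 170 (x) by 250 (y), 12 thick. Origin: centre of its underside, z up. It lies to the left or the right of the caddy.
- plate (a point): Top centre of the round steel plate (diameter 128) of the kitchen scale, a white box 190 by 160, fixed; the plate's top is 50 above the counter. It stands on the other side of the caddy from the board.
- square_tin_c (a point): Small white square tin, 43 x 39, 36 high, a loose bystander in the caddy's back row at about y = -94. Point: its centre, 18 up.
- jar_c (a point): Small brown jar with black lid, diameter 41, 36 high, a loose bystander in the caddy's back row at about y = 94. Point: its centre, 18 up.
There are look-alikes about, which are no part of the job. Leave any red look-alike of the part that bears shaker_c alone.

How it is judged:
By the outcome, as a careful person would: the job done as asked, in the order asked, and still so for the second after the job is handed in, with the robot touching nothing.
It also fails if it takes over 149 s, if anything falls off the work surface, if the arm or the gripper's body presses on something with over 40 N, if the wrist force passes 120 N, or if a joint passes its speed limit or range.

## Working session

There is one attempt and no reset: what is moved stays moved. The work goes in short steps, Python scripts to look and compute and a tool call to move; the robot and the scene stay as the last step left them, time stands still between calls to the robot, and variables do not carry over. Pictures are saved under pics/ and viewed, and the job is handed in when it is done.

Besides the shell and the picture viewer there is one more tool, called after ">>>" as name(argument=value, ...) on one line, values as JSON. move_arm: Moves the arm, as the interface text tells. Its arguments: {"type":"object","properties":{"motion":{"type":"array","items":{"type":"array"}},"gripper":{"type":"number"}},"required":["motion"]}

```bash
mkdir -p pics
cat > h.py <<'E'
import numpy as np, cv2
from plant import state, get_image, get_calibration
from scipy.spatial.transform import Rotation as R
def ray(cal,px):
    m=np.array(cal["mtx"]);k=cal["k1"];T=np.array(cal["T"])
    d=np.array([(px[0]-m[0,2])/m[0,0],(px[1]-m[1,2])/m[1,1]]);u=d.copy()
    for _ in range(20): u=d/(1+k*(u@u))
    v=T[:3,:3]@np.array([u[0],u[1],1]);return T[:3,3],v/np.linalg.norm(v)
def onz(cal,px,z):
    o,v=ray(cal,px);return o+v*(z-o[2])/v[2]
def two(c1,p1,c2,p2):
    o1,v1=ray(c1,p1);o2,v2=ray(c2,p2)
    A=np.stack([v1,-v2],1);s=np.linalg.lstsq(A,o2-o1,rcond=None)[0]
    a=o1+v1*s[0];b=o2+v2*s[1];return (a+b)/2,np.linalg.norm(a-b)
def proj(cal,P):
    m=np.array(cal["mtx"]);k=cal["k1"];T=np.array(cal["T"])
    c=T[:3,:3].T@(np.array(P)-T[:3,3]);u=c[:2]/c[2];u=u*(1+k*(u@u))
    return np.array([m[0,0]*u[0]+m[0,2],m[1,1]*u[1]+m[1,2]])
E
python3 - <<'E'
from h import *
print(state())
for n in ("scene","side","wrist"):
    c=get_calibration(n);im=get_image(n);cv2.imwrite(f"pics/{n}0.png",im)
    print(n,c["mtx"],c["k1"],np.round(c["T"],3))
E
```

```text
{'time_s': 0.0, 'qpos': array([-1.00578345,  0.50182845, -0.42676297,  1.5514253 ,  0.22078871,
        1.13832028, -0.21029925]), 'qd': array([ 1.88342706e-03,  9.25247917e-05,  1.19703041e-03, -8.27683090e-04,
        1.84963640e-03,  3.86820152e-04, -1.18186657e-03]), 'effort': array([-8.41964575e-04, -5.69508076e+01, -5.81643865e+00, -2.80937093e+01,
        1.07683148e-02,  1.18578156e-02,  2.27787478e-05]), 'eef_pos': array([0.19306788, 0.61994634, 0.2302793 ]), 'eef_rot': array([ 5.49225701e-04,  8.05366434e-01,  5.92776497e-01, -7.93895198e-04]), 'ft_force': array([ 0.39515246, -0.43711711, -0.46900852]), 'moment': array([-0.04724649, -0.0062949 , -0.01275468]), 'width': 0.9991745785345088}
scene [[461.48724721   0.         266.26720855]
 [  0.         461.48724721 195.17427375]
 [  0.           0.           1.        ]] -0.17043496865912136 [[ 0.502  0.736 -0.454  1.088]
 [ 0.865 -0.42   0.274 -0.343]
 [ 0.011 -0.53  -0.848  1.129]
 [ 0.     0.     0.     1.   ]]
side [[389.87026166   0.         258.81356748]
 [  0.         389.87026166 191.41722628]
 [  0.           0.           1.        ]] 5.004404383851864e-06 [[-0.984 -0.082  0.159  0.391]
 [-0.177  0.555 -0.813  0.783]
 [-0.022 -0.828 -0.56   0.617]
 [ 0.     0.     0.     1.   ]]
wrist [[316.98690793   0.         258.04941547]
 [  0.         316.98690793 193.45061325]
 [  0.           0.           1.        ]] 0.028255764672120112 [[ 0.297  0.922  0.248  0.131]
 [ 0.955 -0.287 -0.078  0.641]
 [-0.001  0.26  -0.966  0.373]
 [ 0.     0.     0.     1.   ]]
```

View pics/scene0.png

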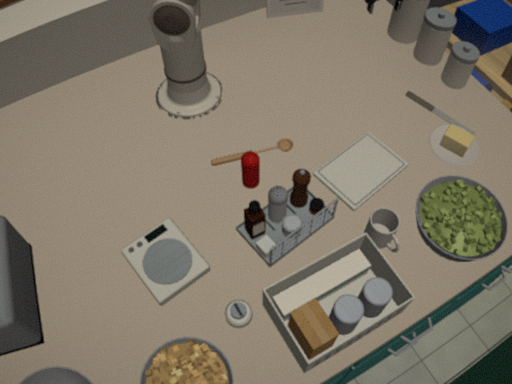

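View pics/side0.png

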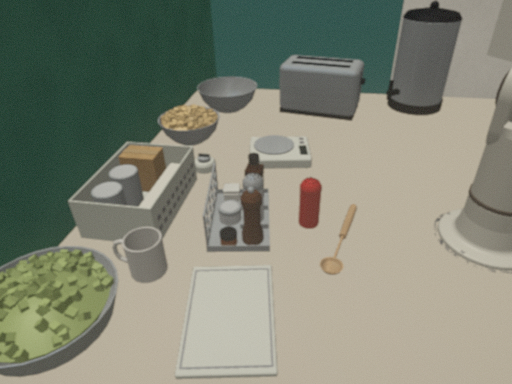

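View pics/wrist0.png

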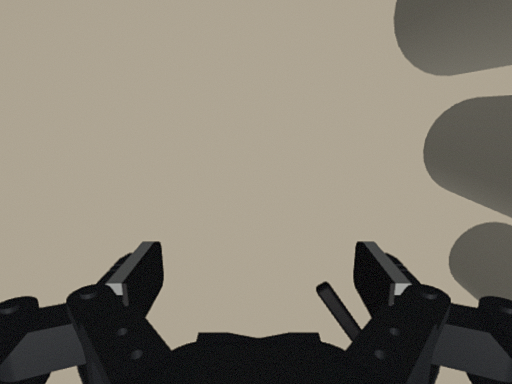

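Run:
```python
from h import *
c=get_calibration("scene");s=get_calibration("side")
for P in [(0,0,0),(0.193,.62,.23),(.5,0,0),(.7,0,0),(.5,.3,0),(.5,-.3,0)]: print(P,proj(c,P).round(),proj(s,P).round())
a=cv2.imread("pics/scene0.png")[150:270,200:410];cv2.imwrite("pics/cropA.png",cv2.resize(a,None,fx=3.8,fy=3.8,interpolation=cv2.INTER_CUBIC))
a=cv2.imread("pics/side0.png")[145:265,190:340];cv2.imwrite("pics/cropB.png",cv2.resize(a,None,fx=5,fy=5,interpolation=cv2.INTER_CUBIC))
a=cv2.imread("pics/scene0.png")[200:320,100:260];cv2.imwrite("pics/cropC.png",cv2.resize(a,None,fx=4.5,fy=4.5,interpolation=cv2.INTER_CUBIC))
```

```text
(0, 0, 0) [189.  93.] [487. 238.]
(0.193, 0.62, 0.23) [382.  14.] [544. 494.]
(0.5, 0, 0) [262. 203.] [277. 218.]
(0.7, 0, 0) [300. 258.] [202. 211.]
(0.5, 0.3, 0) [348. 161.] [255. 312.]
(0.5, -0.3, 0) [166. 250.] [290. 161.]
```

View pics/cropA.png

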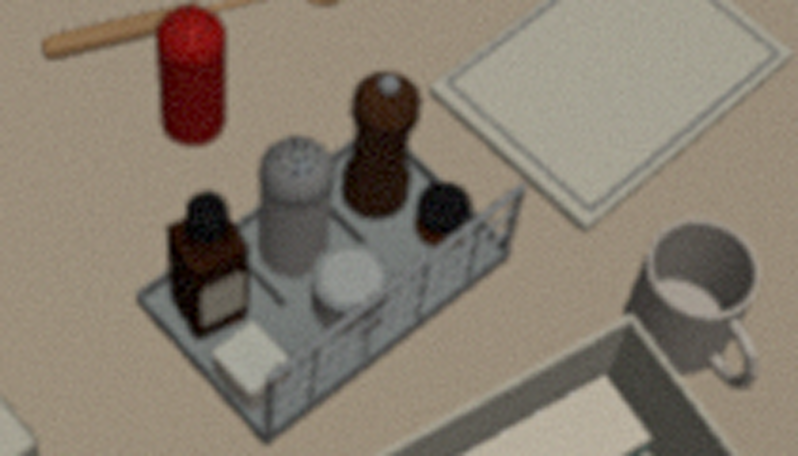

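View pics/cropB.png

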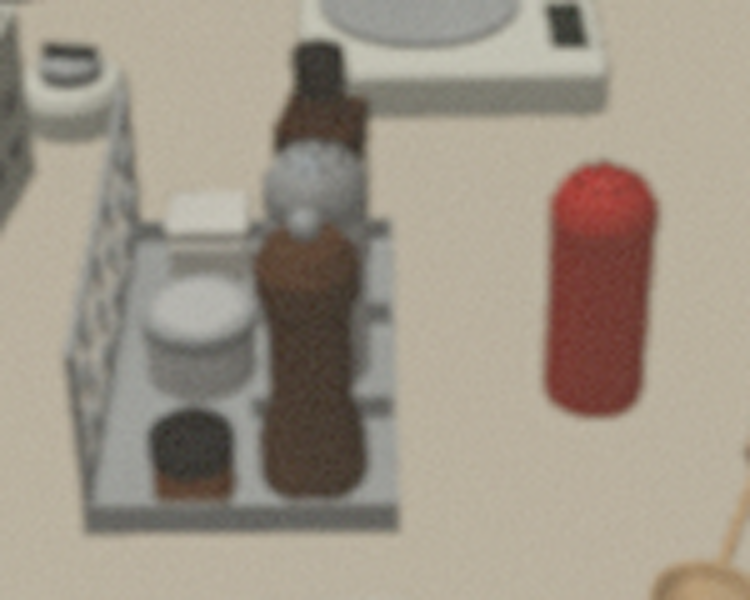

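View pics/cropC.png

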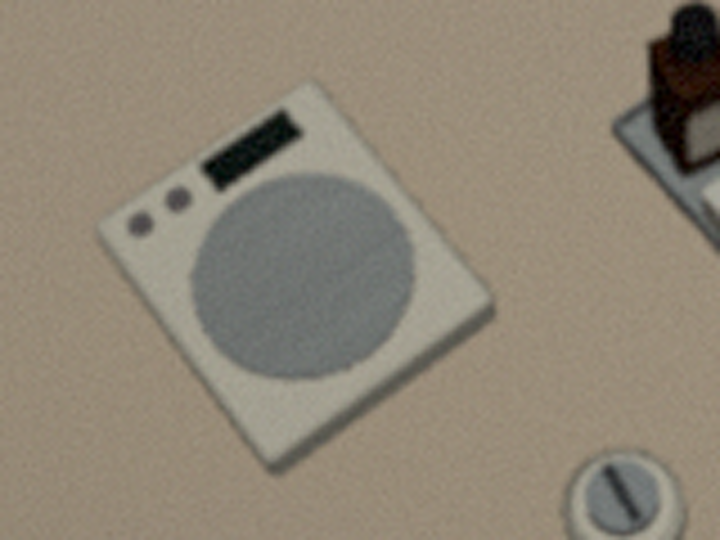

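Run:
```python
from h import *
c=get_calibration("scene");s=get_calibration("side")
def A(x,y):return ((x+.5)/3.8-.5+200,(y+.5)/3.8-.5+150)
def B(x,y):return ((x+.5)/5-.5+190,(y+.5)/5-.5+145)
def C(x,y):return ((x+.5)/4.5-.5+100,(y+.5)/4.5-.5+200)
r=lambda v:np.round(np.array(v)*1000).astype(int)
for n,p,z in [("mill knob",A(389,76),.152),("shaker top",A(298,150),.132),("bottle cap",A(208,205),.144),("tin lid",A(349,272),.044),("jar lid",A(444,205),.04),("sqtin",A(249,350),.04),
 ("cad F-",A(138,297),.018),("cad B-",A(268,440),0.0),("cad B+",A(510,258),0),("guard B-",A(268,380),.105),("guard B+",A(521,190),.105),
 ("board F-",A(432,92),.012),("board B-",A(588,224),.012),("board B+",A(793,50),.012),("plate",C(303,277),.05),("red foot",A(193,120),0),
 ("scale",C(315,82),.045),("scale",C(97,230),.045),("scale",C(275,466),.045),("scale",C(495,298),.045)]:
    print(n,r(onz(c,p,z)))
for n,p,z in [("mill knob",B(302,217),.15),("bottle cap",B(320,55),.144),("tin lid",B(200,303),.044),("cad F+ rim top",B(398,503),.018),("cad F+ bot",B(397,530),0),("cad B+",B(88,530),0),("F-",B(388,222),.018),("jar",B(193,442),.04)]: print("side",n,r(onz(s,p,z)))
for n,a,b in [("mill knob",A(389,80),B(302,215)),("bottle",A(208,205),B(320,55)),("tin",A(349,272),B(200,303)),("shaker",A(298,150),B(315,175))]:
    P,e=two(c,a,s,b);print("two",n,r(P),r(e))
# board in side
im=cv2.imread("pics/side0.png")
for p in [(190,269),(272,267),(179,363),(275,363)]: print("board side",r(onz(s,p,.012)))
```

```text
mill knob [543  93 152]
shaker top [553  15 132]
bottle cap [567 -62 144]
tin lid [612  26  44]
jar lid [597 116  40]
sqtin [628 -65  40]
cad F- [ 543 -108   18]
cad B- [678 -79   0]
cad B+ [642 151   0]
guard B- [680 -82 105]
guard B+ [643 142 105]
board F- [495 176  12]
board B- [652 213  12]
board B+ [604 454  12]
plate [ 557 -314   50]
red foot [419   6   0]
scale [ 441 -255   45]
scale [ 468 -408   45]
scale [ 650 -373   45]
scale [ 619 -223   45]
side mill knob [545  94 150]
side bottle cap [567 -60 144]
side tin lid [616  22  44]
side cad F+ rim top [499 125  18]
side cad F+ bot [500 123   0]
side cad B+ [642 145   0]
side F- [ 541 -102   18]
side jar [594 122  40]
two mill knob [545  92 150] 1
two bottle [567 -62 143] 1
two tin [614  25  47] 1
two shaker [552  19 125] 6
board side [657 219  12]
board side [484 186  12]
board side [605 432  12]
board side [445 406  12]
```

```bash
cat >> h.py <<'E'
def pose():
    s=state();q=s["eef_rot"];M=R.from_quat([q[1],q[2],q[3],q[0]]).as_matrix();return s,np.array(s["eef_pos"]),M
def go(x,y,z,head=None,info=True):
    "remaining shift in tool axes (mm) before any spin, and spin deg"
    s,p,M=pose();d=M.T@((np.array([x,y,z])-p*1000));h=np.degrees(np.arctan2(M[1,0],M[0,0]))
    out=dict(t=round(s["time_s"],2),p=(p*1000).round(1),h=round(h,1),d=d.round(1),tilt=round(np.degrees(np.arccos(-M[2,2])),2),w=round(s["width"],3),F=np.round(s["ft_force"],1),q7=round(s["qpos"][6],2))
    if head is not None: out["spin"]=round(-(((head-h)+180)%360-180),1)
    print(out)
E
python3 - <<'E'
from h import *
go(545,100,260,9.8)
c=get_calibration("side")
def B(x,y):return ((x+.5)/5-.5+190,(y+.5)/5-.5+145)
# mill head equator height on axis (545,92)
for n,p in [("equator",B(308,272)),("narrow",B(311,365)),("foot wide",B(314,450))]:
    o,v=ray(c,p);a=np.array([545,92])/1000;t=((a-o[:2])@v[:2])/(v[:2]@v[:2]);print(n,(o+t*v)*1000)
E
```

```text
{'t': 0.15, 'p': array([193.1, 620.1, 230.5]), 'h': np.float64(72.7), 'd': array([-392.1,  490.6,  -28.9]), 'tilt': np.float64(0.09), 'w': 0.998, 'F': array([ 0.2, -0.2, -0.1]), 'q7': np.float64(-0.21), 'spin': np.float64(62.9)}
equator [544.10764126  91.80268361 119.23392233]
narrow [544.4278401   91.87320718  67.03323265]
foot wide [544.62080556  91.91585796  16.13180201]
```

>>> move_arm(motion=[[[-12,15,-2],0],[[-25,31,-2],0],[[-25,31,-2],0],[[-25,31,-2],0],[[-25,31,-2],0],[[-25,31,-2],0],[[-25,31,-2],0],[[-25,31,-2],0]])

```text
time_s: 0.82
eef_pos: [0.3597, 0.3712, 0.2473]
eef_rot: [0.0, 0.805, 0.593, -0.0]
ft_force: [0.3, 0.7, -0.4]
width: 0.997
```

>>> move_arm(motion=[[[-25,31,-2],0],[[-25,31,-2],0],[[-25,31,-2],0],[[-25,31,-2],0],[[-25,31,-2],0],[[-25,31,-2],0],[[-25,31,-2],0],[[-25,31,-2],0]])

```text
time_s: 1.48
eef_pos: [0.537, 0.1066, 0.2634]
eef_rot: [-0.0, 0.805, 0.593, -0.0]
ft_force: [1.4, 1.7, 0.3]
width: 1.001
```

>>> move_arm(motion=[[[0,0,0],7],[[0,0,0],7],[[0,0,0],7],[[0,0,0],7],[[0,0,0],7],[[0,0,0],7],[[0,0,0],7],[[0,0,0],7]])

```text
time_s: 2.15
eef_pos: [0.5362, 0.1084, 0.2629]
eef_rot: [0.0, 0.99, 0.142, -0.0]
ft_force: [0.0, 0.5, -0.0]
width: 1.0
```

>>> move_arm(motion=[[[0,0,0],7],[[0,0,0],0],[[0,0,0],0],[[0,0,0],0],[[0,0,0],0],[[0,0,0],0],[[0,0,0],0],[[0,0,0],0]])

```text
time_s: 2.82
eef_pos: [0.5365, 0.1084, 0.2633]
eef_rot: [-0.0, 0.996, 0.085, -0.0]
ft_force: [0.5, 0.6, 1.2]
width: 0.995
```

Run:
```python
from h import *
go(545,92,260,9.8)
c=get_calibration("wrist");im=get_image("wrist");cv2.imwrite("pics/w1.png",im);np.save("w1.npy",np.array(c["T"]))
cv2.imwrite("pics/w1b.png",cv2.resize(im,None,fx=1.56,fy=1.56))
print(c["T"])
```

```text
{'t': 2.82, 'p': array([536.5, 108.4, 263.3]), 'h': np.float64(9.7), 'd': array([ 5.6, 17.6,  3.3]), 'tilt': np.float64(0.0), 'w': 0.995, 'F': array([0.5, 0.6, 1.2]), 'q7': np.float64(-0.08), 'spin': np.float64(-0.1)}
[[ 9.85586119e-01  1.63427438e-01  4.37204125e-02  5.26078438e-01]
 [ 1.69174314e-01 -9.51750890e-01 -2.56027919e-01  1.74112609e-01]
 [-2.31045492e-04  2.59733934e-01 -9.65680190e-01  4.05668519e-01]
 [ 0.00000000e+00  0.00000000e+00  0.00000000e+00  1.00000000e+00]]
```

View pics/w1b.png

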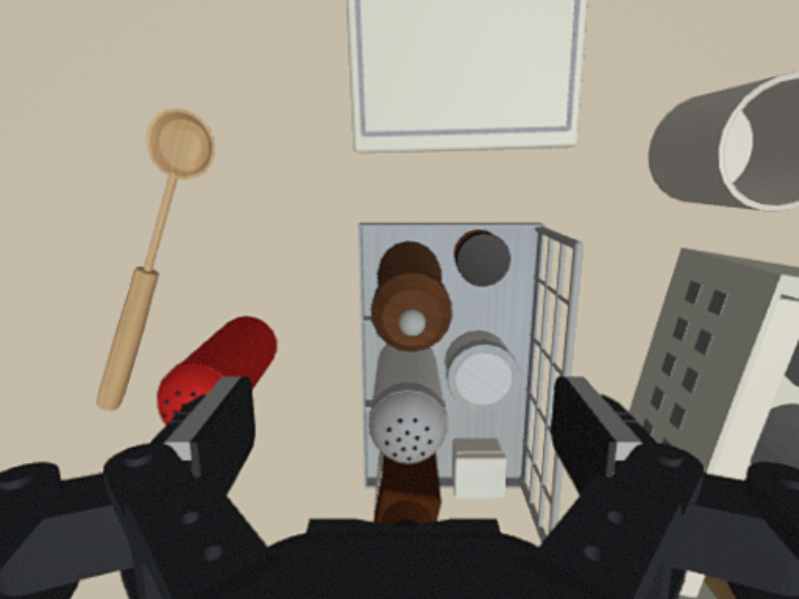

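```bash
cat >> h.py <<'E'
r1=lambda v:np.round(np.array(v)*1000,1)
E
python3 - <<'E'
from h import *
c=get_calibration("wrist")
b=lambda x,y:((x+.5)/1.5625-.5,(y+.5)/1.5625-.5)
for n,p,z in [("F+",b(361,224),.018),("B+",b(543,224),.018),("F-",b(366,487),.018),("B-",b(525,487),.018),("mill knob",b(412,322),.151),("shaker top",b(408,438),.128),("tin lid",b(483,377),.044),("sq",b(480,476),.04),("jar",b(483,260),.04),("part+",b(366,317),.018),("part-",b(366,402),.018),
("guardtop+",b(580,243),.105),("board F-",b(355,151),.012),("board B-",b(577,144),.012)]: print(n,r1(onz(c,p,z)))
im=cv2.imread("pics/w1.png");cv2.imwrite("pics/w1c.png",cv2.resize(im[130:330,220:390],None,fx=3,fy=3,interpolation=cv2.INTER_CUBIC))
E
```

```text
F+ [500.4 128.   18. ]
B+ [639.6 151.8  18. ]
F- [ 539.5 -103.2   18. ]
B- [679.7 -78.8  18. ]
mill knob [544.   96.7 151. ]
shaker top [556.3  14.5 128. ]
tin lid [614.4  29.   44. ]
sq [631.5 -60.7  40. ]
jar [595.6 119.6  40. ]
part+ [515.5  54.1  18. ]
part- [526.9 -20.9  18. ]
guardtop+ [638.9 149.4 105. ]
board F- [487.5 180.8  12. ]
board B- [651.8 213.8  12. ]
```

View pics/w1c.png

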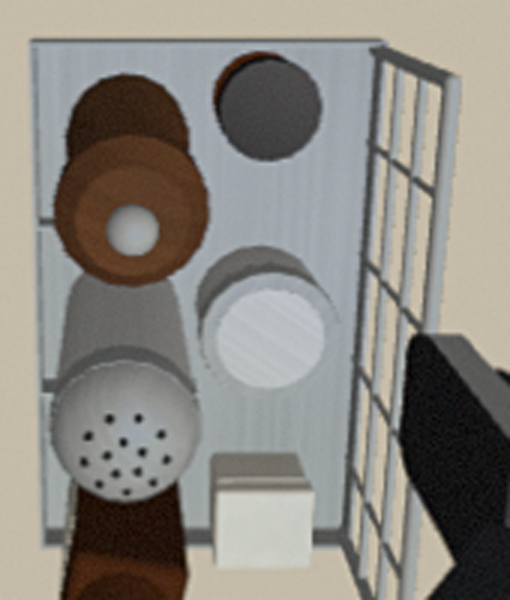

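Run:
```python
from h import *
go(544,95,97,9.7)
```

```text
{'t': 2.87, 'p': array([536.5, 108.4, 263.3]), 'h': np.float64(9.7), 'd': array([  5.1,  14.5, 166.3]), 'tilt': np.float64(0.0), 'w': 0.998, 'F': array([ 1. , -0.5,  0.6]), 'q7': np.float64(-0.08), 'spin': np.float64(0.0)}
```

>>> move_arm(motion=[[[3,7,0],0],[[2,7,10],0],[[0,0,30],0],[[0,0,35],0],[[0,0,35],0],[[0,0,30],0],[[0,0,18],0],[[0,0,8],0]])

```text
time_s: 3.53
eef_pos: [0.5413, 0.0938, 0.0933]
eef_rot: [0.001, 0.996, 0.084, -0.003]
ft_force: [-0.8, -1.0, 0.4]
width: 1.0
```

Run:
```python
from h import *
go(544,95,97,9.7)
im=get_image("wrist");cv2.imwrite("pics/w2.png",im)
```

```text
{'t': 3.53, 'p': array([541.3,  93.8,  93.3]), 'h': np.float64(9.7), 'd': array([ 2.8, -0.7, -3.7]), 'tilt': np.float64(0.35), 'w': 1.0, 'F': array([-0.8, -1. ,  0.4]), 'q7': np.float64(-0.05), 'spin': np.float64(-0.0)}
```

View pics/w2.png

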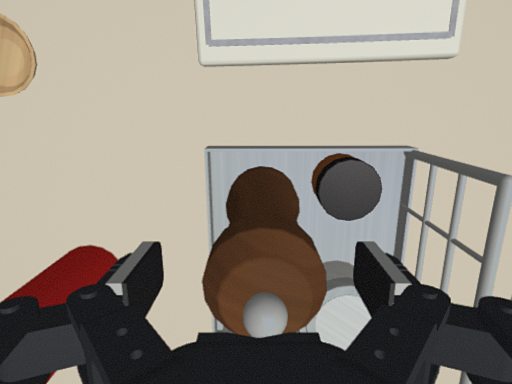

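>>> move_arm(motion=[[[1,0,0],0],[[0,0,0],0],[[0,0,0],0],[[0,0,0],0],[[0,0,0],0],[[0,0,0],0],[[0,0,0],0],[[0,0,0],0]], gripper=0)

```text
time_s: 4.25
eef_pos: [0.5461, 0.0959, 0.0992]
eef_rot: [-0.0, 0.996, 0.085, 0.002]
ft_force: [-1.9, -0.3, 7.5]
width: 0.55
```

Run:
```python
from h import *
go(544,95,97,9.7)
im=get_image("wrist");cv2.imwrite("pics/w3.png",im)
```

```text
{'t': 4.25, 'p': array([546.1,  95.9,  99.2]), 'h': np.float64(9.7), 'd': array([-2.2,  0.5,  2.2]), 'tilt': np.float64(0.19), 'w': 0.55, 'F': array([-1.9, -0.3,  7.5]), 'q7': np.float64(-0.05), 'spin': np.float64(0.0)}
```

View pics/w3.png

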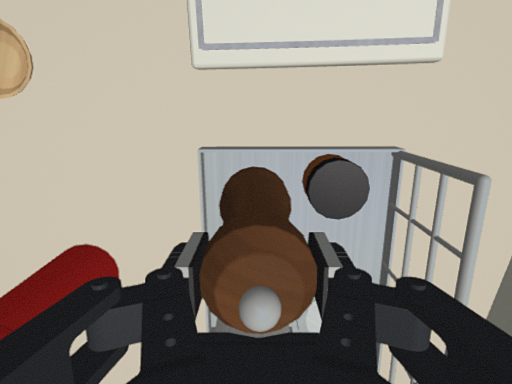

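>>> move_arm(motion=[[[0,0,-2],0],[[0,0,-4],0],[[0,0,-6],0],[[0,0,-8],0],[[0,0,-8],0],[[0,0,-8],0],[[0,0,-4],0],[[0,0,0],0]])

```text
time_s: 4.97
eef_pos: [0.5458, 0.0959, 0.1389]
eef_rot: [-0.0, 0.996, 0.085, 0.001]
ft_force: [0.1, -0.6, -2.2]
width: 0.55
```

Run:
```python
from h import *
go(544,95,97,9.7)
im=get_image("wrist");cv2.imwrite("pics/w4.png",im)
s=get_image("side")[120:280,170:370];cv2.imwrite("pics/s4.png",cv2.resize(s,None,fx=3,fy=3))
```

```text
{'t': 4.97, 'p': array([545.8,  95.9, 138.9]), 'h': np.float64(9.7), 'd': array([-2. ,  0.6, 41.9]), 'tilt': np.float64(0.16), 'w': 0.55, 'F': array([ 0.1, -0.6, -2.2]), 'q7': np.float64(-0.05), 'spin': np.float64(0.0)}
```

View pics/s4.png

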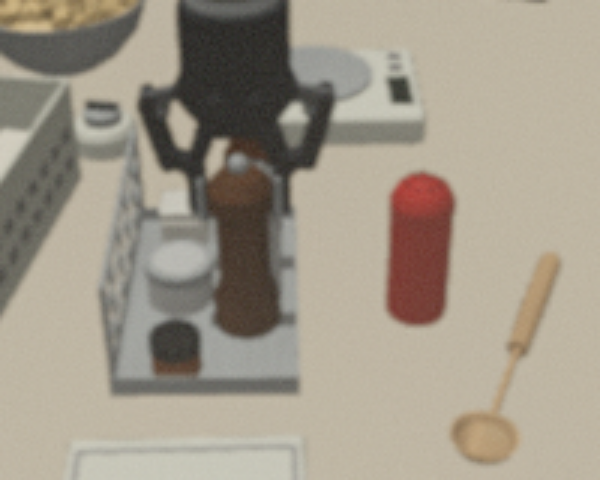

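View pics/w4.png

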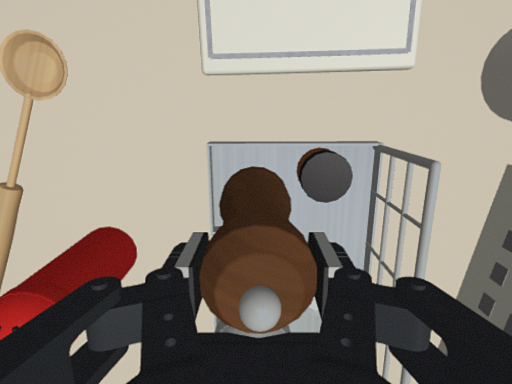

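Run:
```python
from h import *
go(530,393,139,9.7)
```

```text
{'t': 5.07, 'p': array([544.8,  95.7, 137.5]), 'h': np.float64(9.7), 'd': array([  35.5, -295.5,   -1.4]), 'tilt': np.float64(0.03), 'w': 0.549, 'F': array([ 0.4,  0.5, -3. ]), 'q7': np.float64(-0.05), 'spin': np.float64(0.0)}
```

>>> move_arm(motion=[[[1,-8,0],0],[[2,-16,0],0],[[3,-24,0],0],[[4,-30,0],0],[[4,-34,0],0],[[4,-34,0],0],[[4,-34,0],0],[[4,-34,0],0]])

```text
time_s: 5.73
eef_pos: [0.5332, 0.3131, 0.1365]
eef_rot: [0.0, 0.996, 0.085, -0.001]
ft_force: [0.7, 0.1, -1.9]
width: 0.553
```

>>> move_arm(motion=[[[4,-30,0],0],[[3,-24,0],0],[[2,-16,0],0],[[0,-8,0],0],[[0,-4,0],0],[[0,0,0],0],[[0,0,0],0],[[0,0,0],0]])

```text
time_s: 6.4
eef_pos: [0.5302, 0.3909, 0.1372]
eef_rot: [0.001, 0.997, 0.083, 0.0]
ft_force: [0.4, -1.1, -2.2]
width: 0.551
```

Run:
```python
from h import *
go(530,393,107,9.7)
im=get_image("wrist");cv2.imwrite("pics/w5.png",im)
s=get_image("side");cv2.imwrite("pics/s5.png",s)
```

```text
{'t': 6.4, 'p': array([530.2, 390.9, 137.2]), 'h': np.float64(9.6), 'd': array([ 0.1, -2.1, 30.2]), 'tilt': np.float64(0.08), 'w': 0.551, 'F': array([ 0.4, -1.1, -2.2]), 'q7': np.float64(-0.54), 'spin': np.float64(-0.1)}
```

View pics/s5.png

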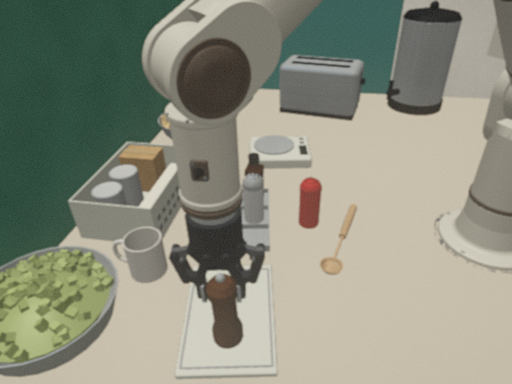

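View pics/w5.png

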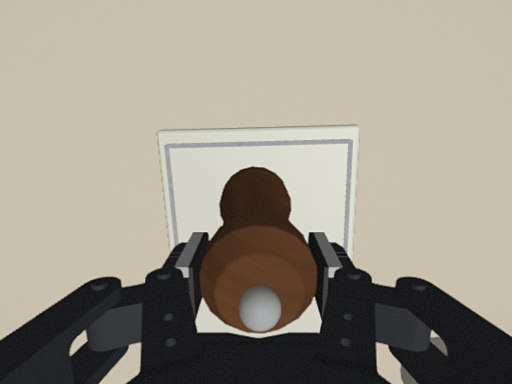

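>>> move_arm(motion=[[[0,-1,3],0],[[0,-1,6],0],[[0,0,7],0],[[0,0,6],0],[[0,0,3],0],[[0,0,2],0],[[0,0,1],0],[[0,0,1],0]])

```text
time_s: 7.17
eef_pos: [0.5291, 0.3953, 0.1081]
eef_rot: [0.0, 0.996, 0.085, 0.0]
ft_force: [-0.5, -0.7, -2.2]
width: 0.547
```

>>> move_arm(motion=[[[0,0,1],0],[[0,0,1],0],[[0,0,0],0],[[0,0,0],0],[[0,0,0],0],[[0,0,0],0],[[0,0,0],0],[[0,0,0],0]])

```text
time_s: 7.83
eef_pos: [0.5291, 0.3958, 0.1074]
eef_rot: [-0.0, 0.996, 0.085, 0.0]
ft_force: [-2.6, -0.5, 6.1]
width: 0.55
```

>>> move_arm(motion=[[[0,0,0],0],[[0,0,0],0],[[0,0,0],0],[[0,0,0],0],[[0,0,0],0],[[0,0,0],0],[[0,0,0],0],[[0,0,-2],0]], gripper=1)

```text
time_s: 8.5
eef_pos: [0.5287, 0.3951, 0.1079]
eef_rot: [0.0, 0.996, 0.085, -0.0]
ft_force: [-0.4, -0.3, 0.4]
width: 0.999
```

>>> move_arm(motion=[[[0,0,-10],0],[[0,0,-25],0],[[0,0,-30],0],[[0,0,-25],0],[[0,0,-10],0],[[0,0,0],0],[[0,0,0],0],[[0,0,0],0]])

```text
time_s: 9.17
eef_pos: [0.5281, 0.3946, 0.2067]
eef_rot: [0.001, 0.996, 0.085, -0.001]
ft_force: [-0.2, -0.9, 0.4]
width: 0.999
```

Run:
```python
from h import *
go(557,18,210,9.7)
im=get_image("wrist");cv2.imwrite("pics/w6.png",im)
```

```text
{'t': 9.17, 'p': array([528.1, 394.6, 206.7]), 'h': np.float64(9.7), 'd': array([-35. , 376.1,  -2.8]), 'tilt': np.float64(0.15), 'w': 0.999, 'F': array([-0.2, -0.9,  0.4]), 'q7': np.float64(-0.53), 'spin': np.float64(0.0)}
```

View pics/w6.png

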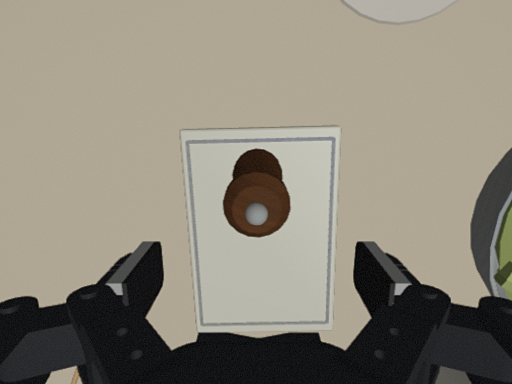

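>>> move_arm(motion=[[[-1,12,0],0],[[-3,24,0],0],[[-3,34,0],0],[[-3,36,0],0],[[-4,36,0],0],[[-4,36,0],0],[[-4,36,0],0],[[-3,36,0],0]])

```text
time_s: 9.88
eef_pos: [0.5453, 0.1416, 0.2071]
eef_rot: [0.0, 0.996, 0.084, -0.001]
ft_force: [0.8, -0.1, 0.4]
width: 0.999
```

>>> move_arm(motion=[[[-3,36,0],0],[[-3,34,0],0],[[-2,28,0],0],[[-2,18,0],0],[[0,10,0],0],[[0,0,0],0],[[0,0,0],0],[[0,0,0],0]])

```text
time_s: 10.55
eef_pos: [0.5575, 0.0208, 0.2079]
eef_rot: [-0.001, 0.996, 0.086, -0.0]
ft_force: [-1.2, 0.5, 0.2]
width: 1.004
```

Run:
```python
from h import *
go(557,18,70,9.7)
c=get_calibration("wrist");im=get_image("wrist");cv2.imwrite("pics/w7.png",cv2.resize(im,None,fx=1.5,fy=1.5)); np.save("w7T.npy",c["T"])
```

```text
{'t': 10.55, 'p': array([557.5,  20.8, 207.9]), 'h': np.float64(9.8), 'd': array([ -0.9,   2.8, 137.9]), 'tilt': np.float64(0.08), 'w': 1.004, 'F': array([-1.2,  0.5,  0.2]), 'q7': np.float64(0.11), 'spin': np.float64(0.1)}
```

View pics/w7.png

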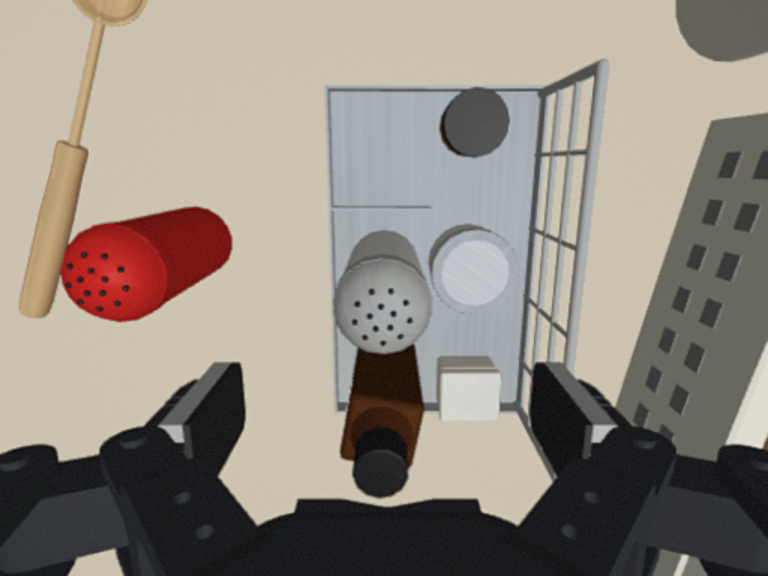

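Run:
```python
from h import *
c=get_calibration("wrist")
b=lambda x,y:((x+.5)/1.5-.5,(y+.5)/1.5-.5)
for n,p,z in [("F+",b(327,88),.018),("B+",b(543,89),.018),("F-",b(337,408),.018),("B-",b(520,406),.018),("shaker shoulder",b(383,302),.120),("shaker holes",b(379,318),.13),("bottle cap",b(380,471),.144),("tin lid",b(475,272),.044),("part front",b(331,207),.018),("part back",b(431,207),.018)]: print(n,r1(onz(c,p,z)))
```

```text
F+ [500.5 125.6  18. ]
B+ [638.1 148.6  18. ]
F- [ 540.  -100.6   18. ]
B- [678.8 -74.5  18. ]
shaker shoulder [556.5  19.4 120. ]
shaker holes [555.5  14.  130. ]
bottle cap [568.9 -60.3 144. ]
tin lid [615.8  28.   44. ]
part front [513.7  50.9  18. ]
part back [581.7  62.8  18. ]
```

>>> move_arm(motion=[[[-1,2,0],0],[[0,0,14],0],[[0,0,28],0],[[0,0,32],0],[[0,0,32],0],[[0,0,20],0],[[0,0,9],0],[[0,0,0],0]])

```text
time_s: 11.27
eef_pos: [0.5553, 0.0175, 0.0711]
eef_rot: [-0.0, 0.996, 0.085, -0.002]
ft_force: [0.3, -0.1, 0.6]
width: 1.002
```

>>> move_arm(motion=[[[0,0,0],0],[[0,0,0],0],[[0,0,0],0],[[0,0,0],0],[[0,0,0],0],[[0,0,0],0],[[0,0,0],0],[[0,0,0],0]], gripper=0)

```text
time_s: 11.93
eef_pos: [0.5584, 0.0168, 0.0752]
eef_rot: [-0.0, 0.996, 0.085, 0.001]
ft_force: [-2.4, 0.2, 6.6]
width: 0.586
```

>>> move_arm(motion=[[[0,0,-2],0],[[0,0,-4],0],[[0,0,-8],0],[[0,0,-10],0],[[0,0,-10],0],[[0,0,-8],0],[[0,0,-4],0],[[0,0,0],0]])

```text
time_s: 12.6
eef_pos: [0.5583, 0.0167, 0.1209]
eef_rot: [-0.0, 0.996, 0.085, 0.001]
ft_force: [0.4, -0.0, -2.6]
width: 0.585
```

Run:
```python
from h import *
go(545,319,118,9.7)
im=get_image("wrist");cv2.imwrite("pics/w8.png",im)
s=get_image("side");cv2.imwrite("pics/s8.png",s)
```

```text
{'t': 12.6, 'p': array([558.3,  16.7, 120.9]), 'h': np.float64(9.7), 'd': array([  37.8, -300.2,    3. ]), 'tilt': np.float64(0.16), 'w': 0.585, 'F': array([ 0.4, -0. , -2.6]), 'q7': np.float64(0.12), 'spin': np.float64(0.0)}
```

View pics/s8.png

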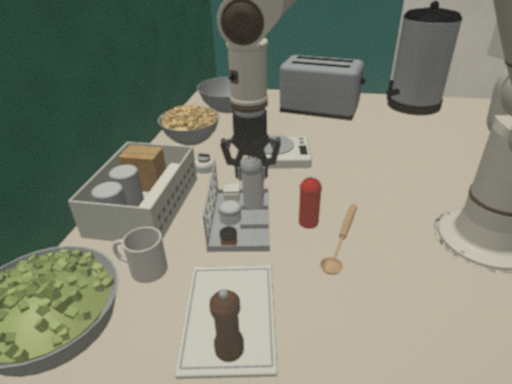

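View pics/w8.png

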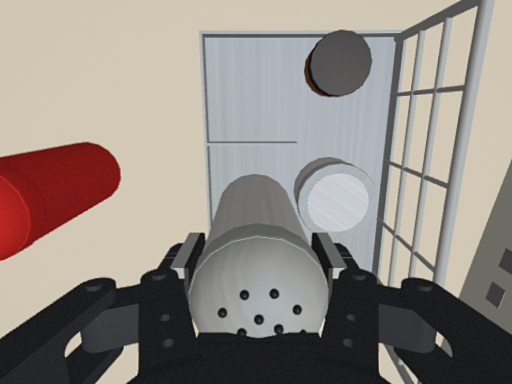

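>>> move_arm(motion=[[[1,-8,0],0],[[2,-16,0],0],[[3,-24,0],0],[[4,-30,0],0],[[4,-34,0],0],[[4,-34,0],0],[[4,-34,0],0],[[4,-34,0],0]])

```text
time_s: 13.37
eef_pos: [0.5456, 0.2342, 0.1186]
eef_rot: [0.0, 0.996, 0.085, -0.001]
ft_force: [-0.3, 0.2, -3.0]
width: 0.586
```

>>> move_arm(motion=[[[4,-30,0],0],[[4,-24,0],0],[[2,-16,0],0],[[1,-8,0],0],[[0,-4,0],0],[[0,-2,0],0],[[0,0,0],0],[[0,0,0],0]])

```text
time_s: 14.03
eef_pos: [0.544, 0.3144, 0.1192]
eef_rot: [0.001, 0.997, 0.083, -0.0]
ft_force: [0.4, -0.5, -2.8]
width: 0.587
```

>>> move_arm(motion=[[[0,0,4],0],[[0,0,7],0],[[0,0,8],0],[[0,0,7],0],[[0,0,5],0],[[0,0,3],0],[[0,0,1],0],[[0,0,0],0]])

```text
time_s: 14.7
eef_pos: [0.5433, 0.3166, 0.0839]
eef_rot: [0.0, 0.996, 0.085, -0.0]
ft_force: [-0.1, -0.5, -3.3]
width: 0.588
```

Run:
```python
from h import *
go(545,317,82,9.7)
```

```text
{'t': 14.7, 'p': array([543.3, 316.6,  83.9]), 'h': np.float64(9.7), 'd': array([ 1.7, -0.1,  1.9]), 'tilt': np.float64(0.03), 'w': 0.588, 'F': array([-0.1, -0.5, -3.3]), 'q7': np.float64(-0.4), 'spin': np.float64(0.0)}
```

>>> move_arm(motion=[[[0,0,1],0],[[0,0,0],0],[[0,0,1],0],[[0,0,0],0],[[0,0,0],0],[[0,0,0],0],[[0,0,0],0],[[0,0,0],0]])

```text
time_s: 15.37
eef_pos: [0.5438, 0.317, 0.0833]
eef_rot: [-0.0, 0.996, 0.085, 0.0]
ft_force: [-2.8, -1.7, 6.2]
width: 0.585
```

Contact. Release, rise, and go for the bottle.

>>> move_arm(motion=[[[0,0,0],0],[[0,0,0],0],[[0,0,0],0],[[0,0,0],0],[[0,0,0],0],[[0,0,0],0],[[0,0,-2],0],[[0,0,-8],0]], gripper=1)

```text
time_s: 16.03
eef_pos: [0.5425, 0.316, 0.0913]
eef_rot: [0.001, 0.996, 0.085, -0.001]
ft_force: [-0.7, -0.3, -1.3]
width: 1.007
```

>>> move_arm(motion=[[[0,0,-20],0],[[0,0,-30],0],[[0,0,-30],0],[[0,0,-20],0],[[0,0,-10],0],[[0,0,-5],0],[[0,0,0],0],[[0,0,0],0]])

```text
time_s: 16.7
eef_pos: [0.5428, 0.3163, 0.2062]
eef_rot: [0.0, 0.996, 0.085, -0.001]
ft_force: [-0.1, 0.2, -0.3]
width: 0.997
```

Run:
```python
from h import *
go(569,-50,208,9.7)
im=get_image("wrist");cv2.imwrite("pics/w9.png",im)
```

```text
{'t': 16.7, 'p': array([542.8, 316.3, 206.2]), 'h': np.float64(9.7), 'd': array([-36. , 365.4,  -1.5]), 'tilt': np.float64(0.1), 'w': 0.997, 'F': array([-0.1,  0.2, -0.3]), 'q7': np.float64(-0.4), 'spin': np.float64(0.0)}
```

View pics/w9.png

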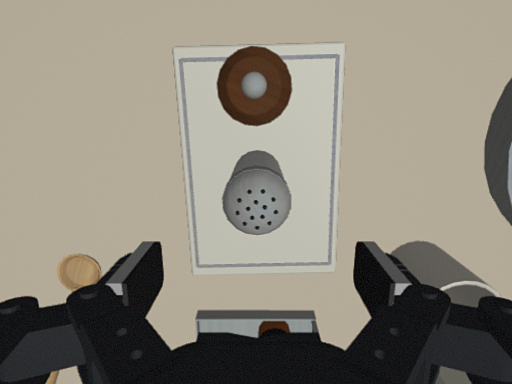

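>>> move_arm(motion=[[[-1,12,0],0],[[-3,24,0],0],[[-3,34,0],0],[[-3,36,0],0],[[-4,36,0],0],[[-4,36,0],0],[[-4,36,0],0],[[-4,36,0],0]])

```text
time_s: 17.42
eef_pos: [0.5588, 0.0628, 0.2061]
eef_rot: [0.0, 0.996, 0.084, -0.001]
ft_force: [0.9, 0.7, -0.5]
width: 1.0
```

>>> move_arm(motion=[[[-3,36,0],0],[[-3,32,0],0],[[-2,25,0],0],[[-2,14,0],0],[[0,8,0],0],[[0,0,0],0],[[0,0,0],0],[[0,0,0],0]])

```text
time_s: 18.08
eef_pos: [0.5693, -0.0474, 0.2068]
eef_rot: [-0.001, 0.996, 0.086, -0.0]
ft_force: [0.7, 0.1, 0.2]
width: 1.002
```

Run:
```python
from h import *
go(569,-60,76,9.7)
c=get_calibration("wrist");im=get_image("wrist");cv2.imwrite("pics/w10.png",cv2.resize(im,None,fx=1.5,fy=1.5));
```

```text
{'t': 18.08, 'p': array([569.3, -47.4, 206.8]), 'h': np.float64(9.8), 'd': array([ -2.3,  12.5, 130.8]), 'tilt': np.float64(0.08), 'w': 1.002, 'F': array([0.7, 0.1, 0.2]), 'q7': np.float64(0.26), 'spin': np.float64(0.1)}
```

View pics/w10.png

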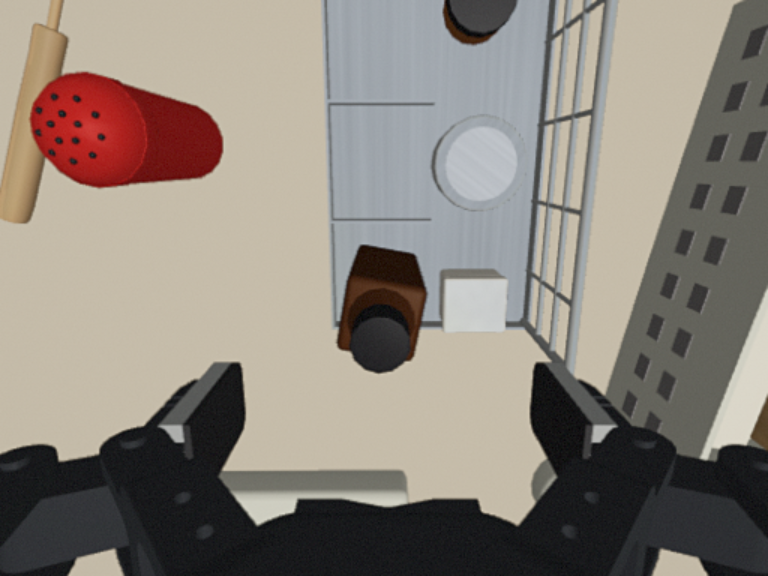

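Run:
```python
from h import *
im=cv2.imread("pics/w10.png");cv2.imwrite("pics/w10c.png",cv2.resize(im[220:400,310:530],None,fx=3.4,fy=3.4,interpolation=cv2.INTER_CUBIC))
```

```text
(no output)
```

View pics/w10c.png

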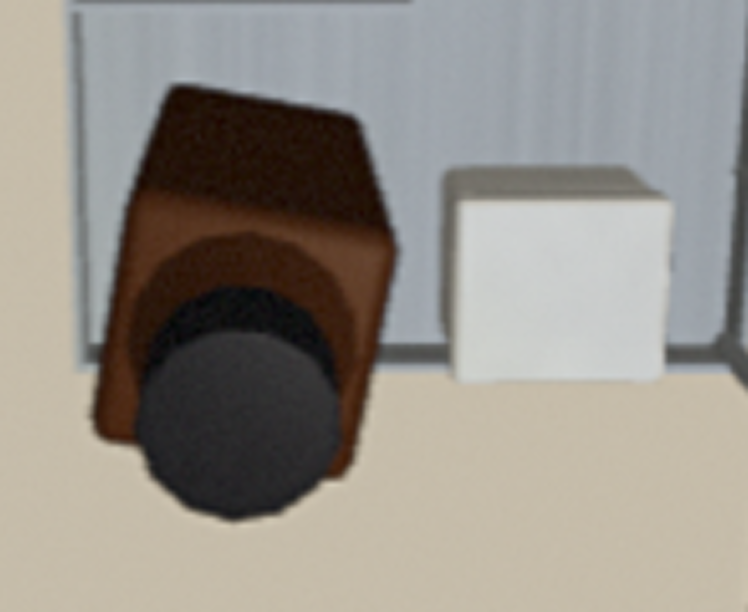

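Run:
```python
from h import *
c=get_calibration("wrist")
q=lambda x,y:(((x/3.4+310)+.5)/1.5-.5,((y/3.4+220)+.5)/1.5-.5)
P=[onz(c,q(*p),.107) for p in [(132,190),(398,245),(345,478),(93,435)]]
print(r1(P),"centre",r1(np.mean(P,0)),"edges",[round(float(np.linalg.norm(P[i]-P[(i+1)%4])*1000),1) for i in range(4)])
B=[onz(c,q(*p),.005) for p in [(172,85),(358,118)]];print("foot",r1(B),np.linalg.norm(B[0]-B[1]))
ang=lambda v:round(np.degrees(np.arctan2(v[1],v[0])),1)
print(ang(P[1]-P[0]),ang(P[2]-P[3]),ang(P[0]-P[3])-90,ang(P[1]-P[2])-90,ang(B[1]-B[0]))
print("cap",r1(onz(c,q(238,425),.144)))
```

```text
[[548.7 -41.4 107. ]
 [590.7 -43.  107. ]
 [589.8 -82.7 107. ]
 [548.6 -82.3 107. ]] centre [569.4 -62.3 107. ] edges [42.1, 39.7, 41.2, 41.0]
foot [[549.4 -42.1   5. ]
 [590.1 -42.3   5. ]] 0.04073391342103737
-2.2 -0.5 -0.09999999999999432 -1.2999999999999972 -0.3
cap [569.3 -62.2 144. ]
```

>>> move_arm(motion=[[[-1,7,0],0],[[-1,7,0],0],[[0,0,0],5.2],[[0,0,10],5.2],[[0,0,25],0],[[0,0,20],0],[[0,0,0],0],[[0,0,0],0]])

```text
time_s: 18.8
eef_pos: [0.569, -0.0637, 0.1515]
eef_rot: [0.0, 1.0, -0.006, -0.001]
ft_force: [-0.1, 0.8, 0.4]
width: 0.999
```

Run:
```python
from h import *
go(569.4,-62,76,-0.8)
```

```text
{'t': 18.8, 'p': array([569. , -63.7, 151.5]), 'h': np.float64(-0.7), 'd': array([ 0.6, -1.7, 75.5]), 'tilt': np.float64(0.15), 'w': 0.999, 'F': array([-0.1,  0.8,  0.4]), 'q7': np.float64(0.13), 'spin': np.float64(0.1)}
```

>>> move_arm(motion=[[[0,-1,8],0],[[0,0,18],0],[[0,0,22],0],[[0,0,16],0],[[0,0,8],0],[[0,0,2],0],[[0,0,0],0],[[0,0,0],0]])

```text
time_s: 19.47
eef_pos: [0.571, -0.0625, 0.0795]
eef_rot: [0.0, 1.0, -0.006, 0.001]
ft_force: [0.5, 0.0, -0.2]
width: 0.999
```

>>> move_arm(motion=[[[0,0,0],0],[[0,0,0],0],[[0,0,0],0],[[0,0,0],0],[[0,0,0],0],[[0,0,0],0],[[0,0,0],0],[[0,0,0],0]], gripper=0)

```text
time_s: 20.13
eef_pos: [0.57, -0.0624, 0.0791]
eef_rot: [-0.0, 1.0, -0.006, 0.0]
ft_force: [-2.1, -0.3, 5.3]
width: 0.502
```

>>> move_arm(motion=[[[0,0,-2],0],[[0,0,-4],0],[[0,0,-8],0],[[0,0,-10],0],[[0,0,-10],0],[[0,0,-8],0],[[0,0,-4],0],[[0,0,0],0]])

```text
time_s: 20.8
eef_pos: [0.5711, -0.0624, 0.126]
eef_rot: [0.0, 1.0, -0.006, 0.001]
ft_force: [0.3, 0.1, -4.1]
width: 0.502
```

Run:
```python
from h import *
go(561,239,123,-0.8)
im=get_image("wrist");cv2.imwrite("pics/w11.png",im)
s=get_image("side");cv2.imwrite("pics/s11.png",s)
```

```text
{'t': 20.8, 'p': array([571.1, -62.4, 126. ]), 'h': np.float64(-0.7), 'd': array([ -13.7, -301.3,    3. ]), 'tilt': np.float64(0.17), 'w': 0.502, 'F': array([ 0.3,  0.1, -4.1]), 'q7': np.float64(0.14), 'spin': np.float64(0.1)}
```

View pics/s11.png

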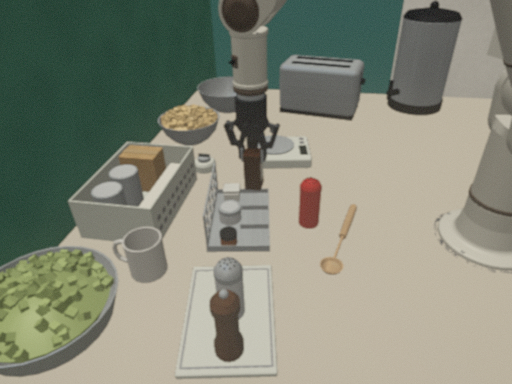

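View pics/w11.png

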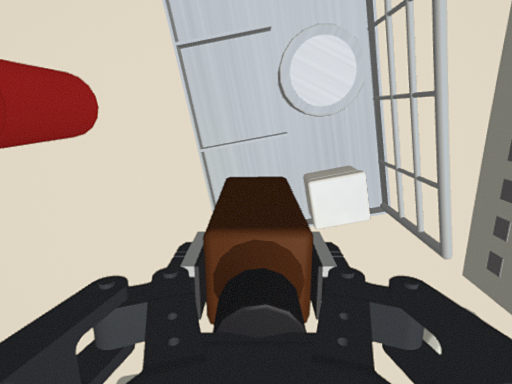

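>>> move_arm(motion=[[[-4,-8,-5],0],[[-6,-16,-5],0],[[-6,-24,-3],0],[[-4,-30,0],0],[[-2,-34,0],0],[[0,-34,0],0],[[0,-34,0],0],[[0,-34,0],0]])

```text
time_s: 21.57
eef_pos: [0.5494, 0.154, 0.1371]
eef_rot: [-0.0, 1.0, -0.006, -0.0]
ft_force: [1.2, -0.8, -3.9]
width: 0.505
```

>>> move_arm(motion=[[[2,-30,0],0],[[3,-24,0],0],[[2,-16,0],0],[[1,-10,0],0],[[0,-5,0],0],[[0,-1,0],0],[[0,0,0],0],[[0,0,0],0]])

```text
time_s: 22.23
eef_pos: [0.5597, 0.2355, 0.1372]
eef_rot: [0.001, 1.0, -0.007, -0.0]
ft_force: [-1.2, 0.6, -3.5]
width: 0.507
```

>>> move_arm(motion=[[[0,0,5],0],[[0,0,8],0],[[0,0,10],0],[[0,0,10],0],[[0,0,8],0],[[0,0,5],0],[[0,0,2],0],[[0,0,0],0]])

```text
time_s: 22.9
eef_pos: [0.559, 0.2376, 0.0883]
eef_rot: [0.0, 1.0, -0.006, -0.001]
ft_force: [0.1, 0.7, -3.8]
width: 0.511
```

Run:
```python
from h import *
go(561,239,87,-0.8)
s=get_image("side");cv2.imwrite("pics/s12.png",s)
```

```text
{'t': 22.9, 'p': array([559. , 237.6,  88.3]), 'h': np.float64(-0.7), 'd': array([ 2. , -1.4,  1.3]), 'tilt': np.float64(0.09), 'w': 0.511, 'F': array([ 0.1,  0.7, -3.8]), 'q7': np.float64(-0.4), 'spin': np.float64(0.1)}
```

View pics/s12.png

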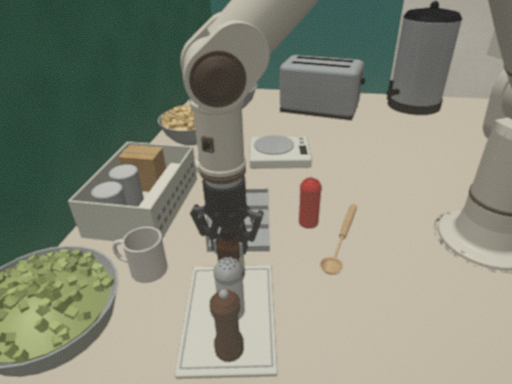

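>>> move_arm(motion=[[[0,0,1],0],[[0,0,0],0],[[0,0,1],0],[[0,0,0],0],[[0,0,0],0],[[0,0,0],0],[[0,0,0],0],[[0,0,0],0]])

```text
time_s: 23.62
eef_pos: [0.5596, 0.2378, 0.0874]
eef_rot: [-0.0, 1.0, -0.006, 0.0]
ft_force: [-0.8, -0.4, -4.1]
width: 0.5
```

>>> move_arm(motion=[[[0,0,0.5],0],[[0,0,0.5],0],[[0,0,0],0],[[0,0,0],0],[[0,0,0],0],[[0,0,0],0],[[0,0,0],0],[[0,0,0],0]])

```text
time_s: 24.28
eef_pos: [0.5596, 0.2379, 0.0872]
eef_rot: [-0.0, 1.0, -0.006, 0.0]
ft_force: [-3.1, -1.4, 6.5]
width: 0.505
```

Contact. Release, rise, then to the tin (tool x turned along caddy y).

>>> move_arm(motion=[[[0,0,0],0],[[0,0,0],0],[[0,0,0],0],[[0,0,0],0],[[0,0,0],0],[[0,0,0],0],[[0,0,-2],0],[[0,0,-8],0]], gripper=1)

```text
time_s: 24.95
eef_pos: [0.5586, 0.2373, 0.0954]
eef_rot: [0.001, 1.0, -0.006, -0.001]
ft_force: [0.4, -0.3, 0.2]
width: 0.995
```

>>> move_arm(motion=[[[0,0,-20],0],[[0,0,-30],0],[[0,0,-30],0],[[0,0,-20],0],[[0,0,-10],0],[[0,0,-5],0],[[0,0,0],0],[[0,0,0],0]])

```text
time_s: 25.62
eef_pos: [0.5589, 0.2375, 0.2103]
eef_rot: [0.0, 1.0, -0.006, -0.001]
ft_force: [0.8, -0.1, -0.3]
width: 1.001
```

Run:
```python
from h import *
go(605,25,210,99.8)
im=get_image("wrist");cv2.imwrite("pics/w13.png",im)
print(state()["qpos"].round(2))
```

```text
{'t': 25.62, 'p': array([558.9, 237.5, 210.3]), 'h': np.float64(-0.7), 'd': array([ 48.7, 211.9,   0.3]), 'tilt': np.float64(0.09), 'w': 1.001, 'F': array([ 0.8, -0.1, -0.3]), 'q7': np.float64(-0.42), 'spin': np.float64(-100.5)}
[-0.53  0.41  0.11  1.7  -0.05  1.04 -0.42]
```

View pics/w13.png

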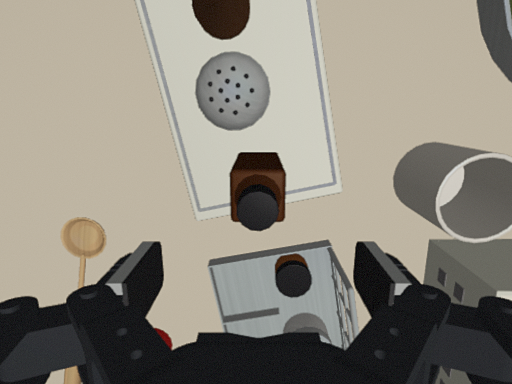

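>>> move_arm(motion=[[[5,20,0],0],[[7,30,0],0],[[8,36,0],0],[[8,36,0],0],[[8,36,0],0],[[7,28,0],0],[[5,18,0],0],[[1,8,0],0]])

```text
time_s: 26.33
eef_pos: [0.6056, 0.0203, 0.2095]
eef_rot: [0.001, 1.0, -0.009, -0.001]
ft_force: [0.1, -0.2, -0.1]
width: 1.001
```

>>> move_arm(motion=[[[0,0,0],7],[[0,0,0],7],[[0,0,0],7],[[0,0,0],7],[[0,0,0],7],[[0,0,0],7],[[0,0,0],7],[[0,0,0],7]])

```text
time_s: 27.0
eef_pos: [0.605, 0.0269, 0.2098]
eef_rot: [0.0, 0.879, -0.477, -0.001]
ft_force: [-0.8, 0.4, -0.0]
width: 0.999
```

>>> move_arm(motion=[[[0,0,0],7],[[0,0,0],7],[[0,0,0],7],[[0,0,0],2.5],[[0,0,0],0],[[0,0,0],0],[[0,0,0],0],[[0,0,0],0]])

```text
time_s: 27.67
eef_pos: [0.6057, 0.0256, 0.2109]
eef_rot: [0.0, 0.765, -0.643, -0.0]
ft_force: [0.5, -0.7, 0.4]
width: 1.001
```

Run:
```python
from h import *
go(612,28,26,-80.2)
im=get_image("wrist");cv2.imwrite("pics/w14.png",cv2.resize(im,None,fx=1.5,fy=1.5))
print(state()["qpos"].round(2))
```

```text
{'t': 27.67, 'p': array([605.7,  25.6, 210.9]), 'h': np.float64(-80.1), 'd': array([ -1.2,  -6.7, 184.9]), 'tilt': np.float64(0.04), 'w': 1.001, 'F': array([ 0.5, -0.7,  0.4]), 'q7': np.float64(-1.3), 'spin': np.float64(0.1)}
[-0.44  0.44  0.46  1.71 -0.22  1.05 -1.3 ]
```

View pics/w14.png

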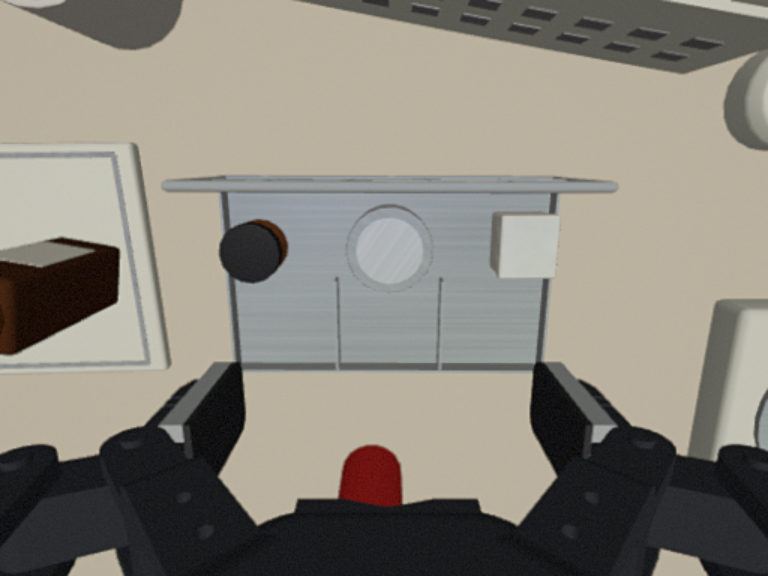

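Run:
```python
from h import *
c=get_calibration("wrist")
b=lambda x,y:((x+.5)/1.5-.5,(y+.5)/1.5-.5)
g={}
for n,p,z in [("tin",b(390,249),.044),("p+f",b(337,369),.018),("p+b",b(336,277),.018),("p-f",b(440,369),.018),("p-b",b(441,277),.018),("F+",b(235,368),.018),("F-",b(544,368),.018),("jar",b(252,252),.04),("sq",b(526,246),.04),("guard top+",b(165,186),.105),("guard top-",b(615,187),.105)]:
    g[n]=onz(c,p,z)*1000;print(n,g[n].round(1))
y=np.radians(9.8);Rm=np.array([[np.cos(y),-np.sin(y)],[np.sin(y),np.cos(y)]])
for n,l in [("p+f",(-71,39)),("p+b",(-1,39)),("p-f",(-71,-39)),("p-b",(-1,-39)),("F+",(-73,118)),("F-",(-73,-118)),("tin",(26,0))]: print(n,"-> centre",(g[n][:2]-Rm@l).round(1))
v=g["F-"]-g["F+"];print(np.degrees(np.arctan2(v[0],-v[1])));v=g["p-b"]-g["p+b"];print(np.degrees(np.arctan2(v[0],-v[1])))
```

```text
tin [617.1  26.6  44. ]
p+f [514.2  49.5  18. ]
p+b [585.6  60.7  18. ]
p-f [527.7 -28.   18. ]
p-b [598.7 -14.3  18. ]
F+ [501.8 126.1  18. ]
F- [ 542.3 -105.6   18. ]
jar [598.6 116.8  40. ]
sq [633.8 -62.2  40. ]
guard top+ [639.9 146.9 105. ]
guard top- [678.6 -78.2 105. ]
p+f -> centre [590.8  23.2]
p+b -> centre [593.2  22.5]
p-f -> centre [591.   22.5]
p-b -> centre [593.   24.3]
F+ -> centre [593.8  22.3]
F- -> centre [594.1  23.1]
tin -> centre [591.5  22.2]
9.8966584749795
9.884105004130753
```

Run:
```python
from h import *
go(611.5,26,22,-80.2)
```

```text
{'t': 27.72, 'p': array([605.8,  25.4, 211. ]), 'h': np.float64(-80.1), 'd': array([  0.5,  -5.8, 189. ]), 'tilt': np.float64(0.03), 'w': 1.0, 'F': array([-0.1,  0.1,  0.1]), 'q7': np.float64(-1.3), 'spin': np.float64(0.1)}
```

>>> move_arm(motion=[[[0,-3,0],0],[[0,-3,10],0],[[0,0,25],0],[[0,0,25],0],[[0,0,25],0],[[0,0,15],0],[[0,0,0],0],[[0,0,0],0]])

```text
time_s: 28.38
eef_pos: [0.6112, 0.026, 0.1101]
eef_rot: [0.001, 0.765, -0.644, -0.001]
ft_force: [0.1, 0.2, 0.6]
width: 1.002
```

Run:
```python
from h import *
go(611.5,26,22,-80.2)
im=get_image("wrist");cv2.imwrite("pics/w15.png",im)
```

```text
{'t': 28.38, 'p': array([611.2,  26. , 110.1]), 'h': np.float64(-80.2), 'd': array([ 0.1, -0.5, 88.1]), 'tilt': np.float64(0.14), 'w': 1.002, 'F': array([0.1, 0.2, 0.6]), 'q7': np.float64(-1.25), 'spin': np.float64(0.0)}
```

View pics/w15.png

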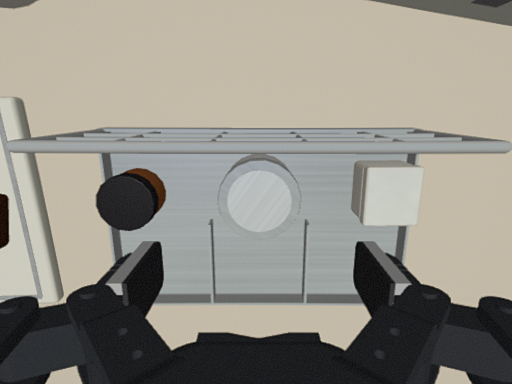

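>>> move_arm(motion=[[[0,0,8],0],[[0,0,16],0],[[0,0,18],0],[[0,0,18],0],[[0,0,12],0],[[0,0,8],0],[[0,0,4],0],[[0,0,2],0]])

```text
time_s: 29.1
eef_pos: [0.6121, 0.0262, 0.0252]
eef_rot: [-0.0, 0.765, -0.644, 0.0]
ft_force: [0.5, 0.2, -0.9]
width: 1.0
```

>>> move_arm(motion=[[[0,0,1],0],[[0,0,0],0],[[0,0,0],0],[[0,0,0],0],[[0,0,0],0],[[0,0,0],0],[[0,0,0],0],[[0,0,0],0]])

```text
time_s: 29.77
eef_pos: [0.612, 0.0263, 0.0244]
eef_rot: [-0.0, 0.765, -0.644, 0.0]
ft_force: [0.6, 0.2, -0.1]
width: 1.001
```

Run:
```python
from h import *
go(611.5,26,22,-80.2)
im=get_image("wrist");cv2.imwrite("pics/w16.png",im)
```

```text
{'t': 29.77, 'p': array([612. ,  26.3,  24.4]), 'h': np.float64(-80.2), 'd': array([0.2, 0.5, 2.4]), 'tilt': np.float64(0.01), 'w': 1.001, 'F': array([ 0.6,  0.2, -0.1]), 'q7': np.float64(-1.2), 'spin': np.float64(0.0)}
```

View pics/w16.png

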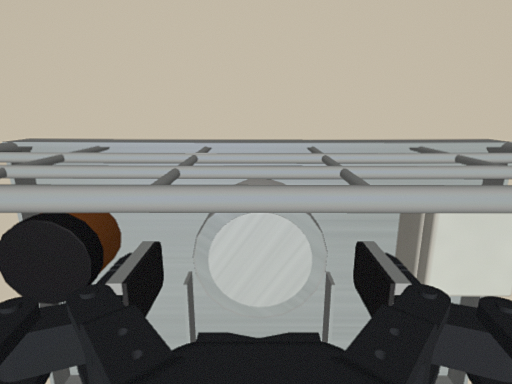

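>>> move_arm(motion=[[[0,0,1],0],[[0,0,1],0],[[0,0,0],0],[[0,0,0],0],[[0,0,0],0],[[0,0,0],0],[[0,0,0],0],[[0,0,0],0]], gripper=0)

```text
time_s: 30.48
eef_pos: [0.6122, 0.0262, 0.0225]
eef_rot: [-0.0, 0.765, -0.644, 0.0]
ft_force: [-0.7, 0.6, 3.9]
width: 0.655
```

>>> move_arm(motion=[[[0,0,-1],0],[[0,0,-2],0],[[0,0,-3],0],[[0,0,-4],0],[[0,0,-4],0],[[0,0,-4],0],[[0,0,-2],0],[[0,0,0],0]])

```text
time_s: 31.15
eef_pos: [0.6124, 0.0263, 0.0431]
eef_rot: [-0.0, 0.765, -0.644, 0.0]
ft_force: [0.9, 1.3, -0.8]
width: 0.658
```

Run:
```python
from h import *
go(611.5,26,22,-80.2)
im=get_image("wrist");cv2.imwrite("pics/w17.png",im)
s=get_image("side")[120:280,170:370];cv2.imwrite("pics/s17.png",cv2.resize(s,None,fx=3,fy=3))
```

```text
{'t': 31.15, 'p': array([612.4,  26.3,  43.1]), 'h': np.float64(-80.2), 'd': array([ 0.1,  1. , 21.1]), 'tilt': np.float64(0.07), 'w': 0.658, 'F': array([ 0.9,  1.3, -0.8]), 'q7': np.float64(-1.21), 'spin': np.float64(0.0)}
```

View pics/s17.png

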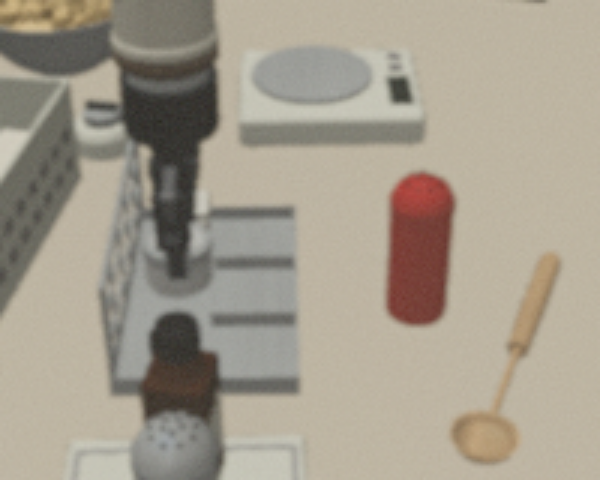

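View pics/w17.png

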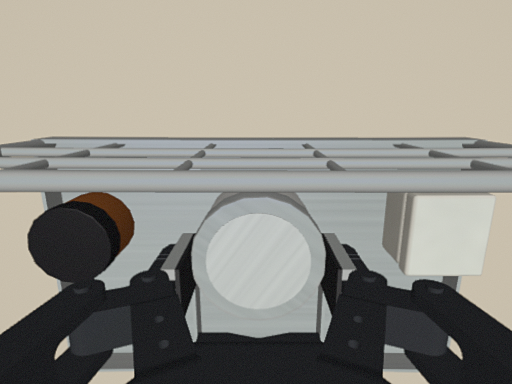

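>>> move_arm(motion=[[[0,0,-6],0],[[0,0,-12],0],[[0,0,-16],0],[[0,0,-16],0],[[0,0,-16],0],[[0,0,-14],0],[[0,0,-8],0],[[0,0,-3],0]])

```text
time_s: 31.92
eef_pos: [0.6131, 0.0263, 0.1357]
eef_rot: [-0.001, 0.765, -0.644, 0.001]
ft_force: [-0.9, 0.3, -0.5]
width: 0.661
```

Run:
```python
from h import *
im=cv2.imread("pics/scene0.png").astype(int);c=get_calibration("scene")
blk=im[200:320,100:260]
# plate bluish gray: b-r high relative to body
m=((blk[...,0]-blk[...,2])>3).astype(np.uint8)
m&=(blk.sum(2)>250).astype(np.uint8)
m=cv2.morphologyEx(m,cv2.MORPH_OPEN,np.ones((3,3)));m=cv2.morphologyEx(m,cv2.MORPH_CLOSE,np.ones((5,5)))
cs,_=cv2.findContours(m,cv2.RETR_EXTERNAL,cv2.CHAIN_APPROX_NONE)
for k in sorted(cs,key=cv2.contourArea)[-3:]:
    if len(k)<20: continue
    pts=np.array([onz(c,(p[0][0]+100,p[0][1]+200),.05) for p in k])[:,:2]*1000
    (x,y),rr=cv2.minEnclosingCircle(pts.astype(np.float32))
    A=np.c_[2*pts,np.ones(len(pts))];s=np.linalg.lstsq(A,(pts**2).sum(1),rcond=None)[0]
    print(cv2.contourArea(k),(x,y,rr),s[:2],np.sqrt(s[2]+s[0]**2+s[1]**2))
go(557,-314,134)
```

```text
{'t': 31.92, 'p': array([613.1,  26.3, 135.7]), 'h': np.float64(-80.2), 'd': array([325.7, 113.3,   1.3]), 'tilt': np.float64(0.19), 'w': 0.661, 'F': array([-0.9,  0.3, -0.5]), 'q7': np.float64(-1.26)}
```

>>> move_arm(motion=[[[8,3,0],0],[[16,6,0],0],[[24,8,0],0],[[30,10,0],0],[[34,12,0],0],[[34,12,0],0],[[34,12,0],0],[[34,12,0],0]])

```text
time_s: 32.58
eef_pos: [0.5727, -0.1995, 0.1322]
eef_rot: [0.001, 0.765, -0.644, -0.001]
ft_force: [1.3, -0.6, -1.4]
width: 0.656
```

>>> move_arm(motion=[[[34,11,0],0],[[30,10,0],0],[[22,8,0],0],[[14,5,0],0],[[8,3,0],0],[[4,1,0],0],[[0,0,0],0],[[0,0,0],0]])

```text
time_s: 33.25
eef_pos: [0.5568, -0.3122, 0.1329]
eef_rot: [-0.001, 0.766, -0.643, -0.001]
ft_force: [0.4, -0.4, -1.3]
width: 0.656
```

Run:
```python
from h import *
go(557,-314,134)
im=get_image("wrist");cv2.imwrite("pics/w18.png",cv2.resize(im,None,fx=1.5,fy=1.5))
s=get_image("scene");cv2.imwrite("pics/sc18.png",s)
print(state()["qpos"].round(2))
```

```text
{'t': 33.25, 'p': array([ 556.8, -312.2,  132.9]), 'h': np.float64(-80.1), 'd': array([ 1.8,  0.1, -1.1]), 'tilt': np.float64(0.09), 'w': 0.656, 'F': array([ 0.4, -0.4, -1.3]), 'q7': np.float64(-0.68)}
[ 0.14  0.59  0.46  1.69 -0.31  0.94 -0.68]
```

View pics/w18.png

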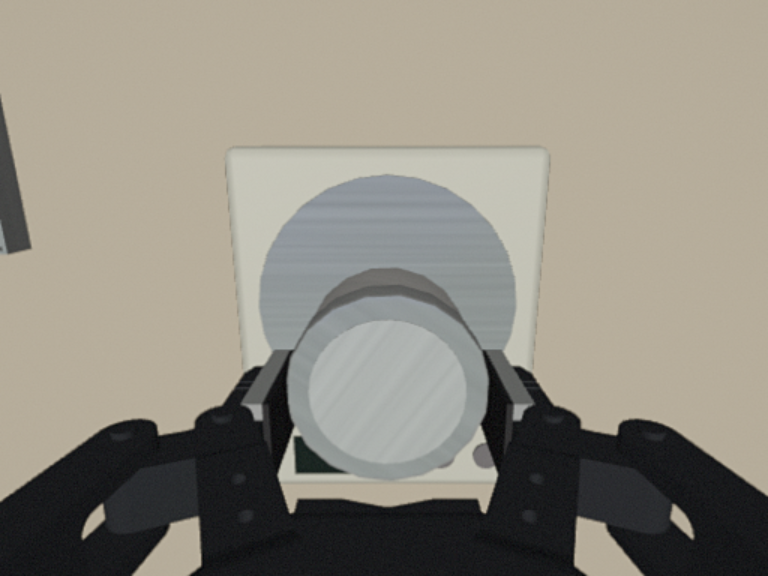

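View pics/sc18.png

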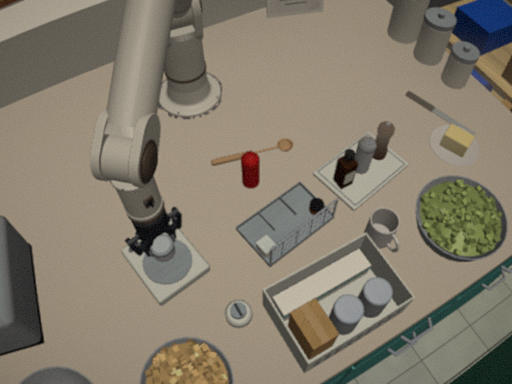

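Run:
```python
from h import *
c=get_calibration("wrist");im=cv2.imread("pics/w18.png")
b=lambda x,y:((x+.5)/1.5-.5,(y+.5)/1.5-.5)
# plate edge: row scans, white box -> bluish plate
g=im.astype(int);d=cv2.GaussianBlur((g[...,2]-g[...,0]).astype(np.float32),(5,5),0)
pts=[]
for r in range(195,330,6):
    row=d[r,235:540];lo=np.where(row<0)[0]
    if len(lo)>20:
        pts+= [(235+lo[0],r),(235+lo[-1],r)]
print(pts[:4],pts[-4:],d[160,388],d[220,388])
P=np.array([onz(c,b(*p),.05)[:2]*1000 for p in pts])
A=np.c_[2*P,np.ones(len(P))]
for _ in range(3):
    s=np.linalg.lstsq(A,(P**2).sum(1),rcond=None)[0];rr=np.sqrt(s[2]+s[0]**2+s[1]**2);e=np.linalg.norm(P-s[:2],axis=1)-rr;k=abs(e)<2.5*e.std();P=P[k];A=A[k]
print("plate",s[:2],"diam",2*rr,e.std())
zt=.044+.1106
print("tin lid",r1(onz(c,b(388,387),zt)),r1(onz(c,b(288,387),zt)),r1(onz(c,b(489,387),zt)),r1(onz(c,b(388,296),zt)),r1(onz(c,b(388,478),zt)))
# box corners
print([r1(onz(c,b(*p),.045)) for p in [(229,149),(548,149)]])
```

```text
[(np.int64(318), 195), (np.int64(456), 195), (np.int64(309), 201), (np.int64(465), 201)] [(np.int64(263), 321), (np.int64(512), 321), (np.int64(264), 327), (np.int64(510), 327)] 13.3125 -9.511719
plate [ 554.80096131 -311.06645891] diam 125.25236151893358 0.17642909434601306
tin lid [ 563.  -310.2  154.6] [ 558.2 -282.8  154.6] [ 567.9 -337.8  154.6] [ 588.9 -305.6  154.6] [ 534.3 -315.3  154.6]
[array([ 615.3, -226.2,   45. ]), array([ 640.8, -371.5,   45. ])]
```

>>> move_arm(motion=[[[0,3,2],0],[[0,4,6],0],[[0,0,10],0],[[0,0,12],0],[[0,0,12],0],[[0,0,9],0],[[0,0,6],0],[[0,0,3],0]])

```text
time_s: 34.02
eef_pos: [0.5484, -0.315, 0.0714]
eef_rot: [0.0, 0.765, -0.644, -0.001]
ft_force: [-0.0, -1.0, -1.7]
width: 0.655
```

>>> move_arm(motion=[[[0,0,2],0],[[0,0,0],0],[[0,0,0],0],[[0,0,0],0],[[0,0,0],0],[[0,0,0],0],[[0,0,0],0],[[0,0,0],0]])

```text
time_s: 34.68
eef_pos: [0.5493, -0.3154, 0.0715]
eef_rot: [-0.0, 0.765, -0.644, 0.0]
ft_force: [-0.1, -0.4, -0.6]
width: 0.663
```

Run:
```python
from h import *
go(549.5,-312,68.5)
im=get_image("wrist");cv2.imwrite("pics/w19.png",im)
s=get_image("side")[100:220,190:340];cv2.imwrite("pics/s19.png",cv2.resize(s,None,fx=4,fy=4))
```

```text
{'t': 34.68, 'p': array([ 549.3, -315.4,   71.5]), 'h': np.float64(-80.2), 'd': array([-3.4, -0.8,  3. ]), 'tilt': np.float64(0.02), 'w': 0.663, 'F': array([-0.1, -0.4, -0.6]), 'q7': np.float64(-0.64)}
```

View pics/s19.png

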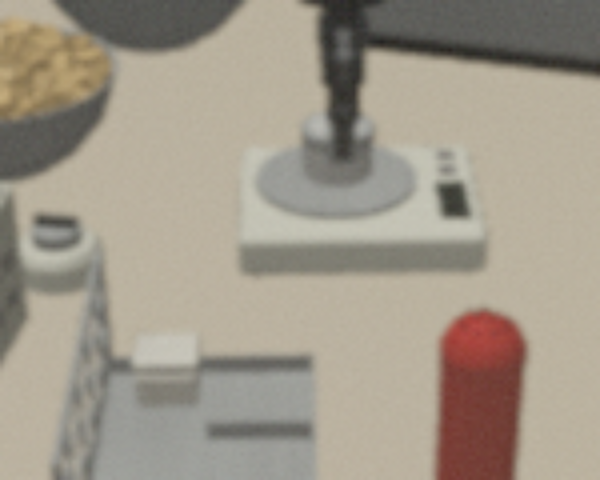

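View pics/w19.png

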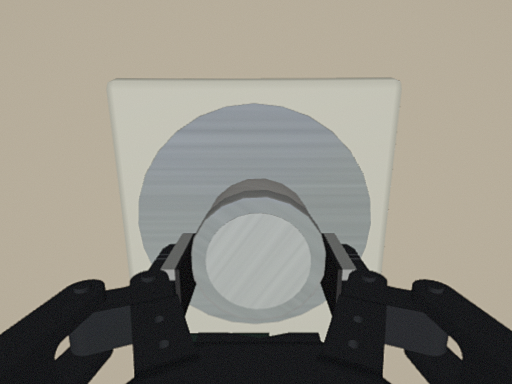

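```bash
cat > plate.py <<'E'
from h import *
def platefit(c,im,z=.05,rows=range(125,215,4),c0=115,c1=395):
    d=cv2.GaussianBlur((im[...,2].astype(int)-im[...,0]).astype(np.float32),(3,3),0);pts=[]
    for r in rows:
        lo=np.where(d[r,c0:c1]<0)[0]
        if len(lo)>20: pts+=[(c0+lo[0]-.5,r),(c0+lo[-1]+.5,r)]
    P=np.array([onz(c,p,z)[:2]*1000 for p in pts])
    for _ in range(4):
        A=np.c_[2*P,np.ones(len(P))];s=np.linalg.lstsq(A,(P**2).sum(1),rcond=None)[0];rr=np.sqrt(s[2]+s[0]**2+s[1]**2);e=np.linalg.norm(P-s[:2],axis=1)-rr;P=P[abs(e)<2.5*e.std()+.1]
    return s[:2].round(1),2*rr,e.std()
E
python3 - <<'E'
from plate import *
c=get_calibration("wrist");im=cv2.imread("pics/w19.png")
print(platefit(c,im))
z=.044+.0492
print([r1(onz(c,p,z)) for p in [(193,258),(326,258),(259,196),(259,323)]])
E
```

```text
(array([ 554.2, -311.5]), np.float64(125.94840796350138), np.float64(0.16073293372520253))
[array([ 550.7, -286.9,   93.2]), array([ 560.1, -341.4,   93.2]), array([ 581.7, -309.3,   93.2]), array([ 524.5, -319.3,   93.2])]
```

>>> move_arm(motion=[[[-1,0,0],0],[[-2,0,0],0],[[0,0,1],0],[[0,0,1],0],[[0,0,0],0],[[0,0,0],0],[[0,0,0],0],[[0,0,0],0]])

```text
time_s: 35.45
eef_pos: [0.5487, -0.3125, 0.0693]
eef_rot: [-0.0, 0.765, -0.644, 0.0]
ft_force: [0.6, 0.3, -1.7]
width: 0.658
```

>>> move_arm(motion=[[[0,0,1],0],[[0,0,0],0],[[0,0,0],0],[[0,0,0],0],[[0,0,0],0],[[0,0,0],0],[[0,0,0],0],[[0,0,0],0]])

```text
time_s: 36.12
eef_pos: [0.5489, -0.3126, 0.0686]
eef_rot: [-0.0, 0.765, -0.644, 0.0]
ft_force: [-0.2, -0.3, 3.5]
width: 0.656
```

Contact (3.5 N). Release and rise.

>>> move_arm(motion=[[[0,0,0],0],[[0,0,0],0],[[0,0,0],0],[[0,0,0],0],[[0,0,0],0],[[0,0,0],0],[[0,0,-2],0],[[0,0,-8],0]], gripper=1)

```text
time_s: 36.78
eef_pos: [0.5477, -0.3119, 0.0773]
eef_rot: [0.0, 0.765, -0.644, -0.001]
ft_force: [-0.4, 1.4, 0.1]
width: 0.996
```

>>> move_arm(motion=[[[0,0,-20],0],[[0,0,-30],0],[[0,0,-30],0],[[0,0,-30],0],[[0,0,-20],0],[[0,0,-8],0],[[0,0,0],0],[[0,0,0],0]])

```text
time_s: 37.45
eef_pos: [0.5485, -0.3122, 0.216]
eef_rot: [-0.0, 0.765, -0.644, -0.0]
ft_force: [-0.1, -0.7, 0.2]
width: 0.999
```

Run:
```python
from h import *
go(560,238,215,-0.7)
im=get_image("wrist");cv2.imwrite("pics/w20.png",im)
c=get_calibration("wrist")
```

```text
{'t': 37.45, 'p': array([ 548.5, -312.2,  216. ]), 'h': np.float64(-80.2), 'd': array([-540.2, -105.1,    1.2]), 'tilt': np.float64(0.02), 'w': 0.999, 'F': array([-0.1, -0.7,  0.2]), 'q7': np.float64(-0.71), 'spin': np.float64(-79.5)}
```

View pics/w20.png

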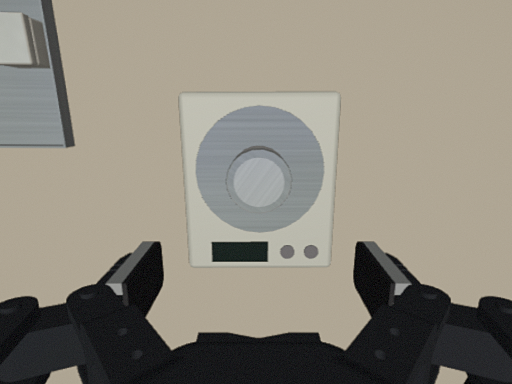

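Run:
```python
from plate import *
c=get_calibration("wrist");im=cv2.imread("pics/w20.png")
print(platefit(c,im,rows=range(112,222,4),c0=190,c1=330))
print([r1(onz(c,p,.09)) for p in [(226,181),(293,181),(259,150),(259,211),(259,182)]])
```

```text
(array([ 553.7, -310.8]), np.float64(125.29583866738109), np.float64(0.2790122068924939))
[array([ 548.4, -282.5,   90. ]), array([ 558.3, -339.5,   90. ]), array([ 579.6, -306. ,   90. ]), array([ 526.4, -315.3,   90. ]), array([ 552.4, -310.7,   90. ])]
```

>>> move_arm(motion=[[[-12,-2,0],0],[[-24,-5,0],0],[[-34,-7,0],0],[[-38,-7,0],0],[[-38,-7,0],0],[[-38,-7,0],0],[[-38,-7,0],0],[[-38,-7,0],0]])

```text
time_s: 38.17
eef_pos: [0.551, -0.045, 0.2147]
eef_rot: [0.001, 0.765, -0.644, -0.001]
ft_force: [0.4, 1.1, -0.0]
width: 0.997
```

>>> move_arm(motion=[[[-38,-8,0],0],[[-38,-8,0],0],[[-38,-8,0],0],[[-38,-8,0],0],[[-38,-8,0],0],[[-36,-7,0],0],[[-24,-5,0],0],[[-12,-2,0],0]])

```text
time_s: 38.83
eef_pos: [0.5587, 0.2253, 0.2143]
eef_rot: [0.001, 0.767, -0.641, -0.002]
ft_force: [-0.6, -0.3, 0.5]
width: 1.0
```

>>> move_arm(motion=[[[-8,-2,0],0],[[-4,0,0],-7],[[0,0,0],-7],[[0,0,0],-7],[[0,0,0],-7],[[0,0,0],-7],[[0,0,0],-7],[[0,0,0],-7]])

```text
time_s: 39.5
eef_pos: [0.5611, 0.2289, 0.2156]
eef_rot: [0.001, 0.964, -0.267, -0.0]
ft_force: [-0.2, -0.1, -1.4]
width: 1.001
```

>>> move_arm(motion=[[[0,0,0],-7],[[0,0,0],-7],[[0,0,0],-7],[[0,0,0],-7],[[0,0,0],-2.5],[[0,0,0],0],[[0,0,0],0],[[0,0,0],0]])

```text
time_s: 40.17
eef_pos: [0.5612, 0.2302, 0.2159]
eef_rot: [0.0, 1.0, -0.008, -0.0]
ft_force: [0.4, -0.1, 0.1]
width: 1.001
```

Run:
```python
from h import *
go(559.6,237.9,87.5,-0.7)
im=get_image("wrist");cv2.imwrite("pics/w21.png",im)
```

```text
{'t': 40.17, 'p': array([561.2, 230.2, 215.9]), 'h': np.float64(-0.9), 'd': array([ -1.7,  -7.8, 128.4]), 'tilt': np.float64(0.06), 'w': 1.001, 'F': array([ 0.4, -0.1,  0.1]), 'q7': np.float64(-0.42), 'spin': np.float64(-0.2)}
```

View pics/w21.png

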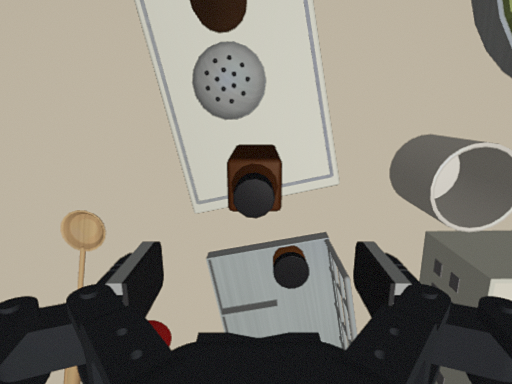

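>>> move_arm(motion=[[[-1,-4,0],0],[[-1,-4,8],0],[[0,0,20],0],[[0,0,28],0],[[0,0,28],0],[[0,0,22],0],[[0,0,14],0],[[0,0,8],0]])

```text
time_s: 40.88
eef_pos: [0.5572, 0.2397, 0.0852]
eef_rot: [0.001, 1.0, -0.006, -0.002]
ft_force: [0.1, 0.3, -0.0]
width: 1.001
```

>>> move_arm(motion=[[[0,0,0],0],[[0,0,0],0],[[0,0,0],0],[[0,0,0],0],[[0,0,0],0],[[0,0,0],0],[[0,0,0],0],[[0,0,0],0]], gripper=0)

```text
time_s: 41.55
eef_pos: [0.56, 0.2403, 0.0898]
eef_rot: [-0.001, 1.0, -0.006, 0.001]
ft_force: [-2.7, 1.1, 5.9]
width: 0.503
```

>>> move_arm(motion=[[[0,0,-2],0],[[0,0,-5],0],[[0,0,-9],0],[[0,0,-11],0],[[0,0,-11],0],[[0,0,-9],0],[[0,0,-5],0],[[0,0,0],0]])

```text
time_s: 42.22
eef_pos: [0.5605, 0.2401, 0.1424]
eef_rot: [-0.001, 1.0, -0.006, 0.002]
ft_force: [-0.2, 0.6, -3.8]
width: 0.503
```

Run:
```python
from h import *
go(571.1,-59,140,-0.7)
im=get_image("wrist");cv2.imwrite("pics/w22.png",im)
```

```text
{'t': 42.22, 'p': array([560.5, 240.1, 142.4]), 'h': np.float64(-0.7), 'd': array([ 14.3, 299. ,   2. ]), 'tilt': np.float64(0.2), 'w': 0.503, 'F': array([-0.2,  0.6, -3.8]), 'q7': np.float64(-0.43), 'spin': np.float64(0.0)}
```

View pics/w22.png

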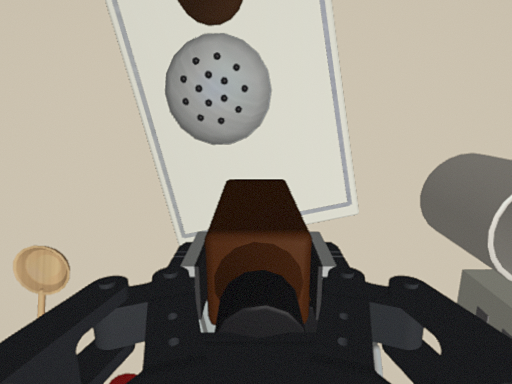

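>>> move_arm(motion=[[[-1,8,0],0],[[-3,16,0],0],[[-3,24,0],0],[[-2,30,0],0],[[-1,34,0],0],[[0,34,0],0],[[2,34,0],0],[[4,34,0],0]])

```text
time_s: 42.93
eef_pos: [0.5506, 0.0222, 0.1396]
eef_rot: [0.0, 1.0, -0.007, -0.001]
ft_force: [0.4, 0.8, -4.2]
width: 0.506
```

>>> move_arm(motion=[[[6,30,0],0],[[6,24,0],0],[[4,16,0],0],[[2,8,0],0],[[0,4,0],0],[[0,1,0],0],[[0,0,0],0],[[0,0,0],0]])

```text
time_s: 43.6
eef_pos: [0.5693, -0.0557, 0.14]
eef_rot: [-0.0, 1.0, -0.005, -0.0]
ft_force: [0.9, 0.1, -3.8]
width: 0.503
```

Run:
```python
from h import *
go(571.1,-57,83,-0.7)
im=get_image("wrist");cv2.imwrite("pics/w23.png",im)
```

```text
{'t': 43.6, 'p': array([569.3, -55.7, 140. ]), 'h': np.float64(-0.6), 'd': array([ 1.9,  1.3, 57. ]), 'tilt': np.float64(0.07), 'w': 0.503, 'F': array([ 0.9,  0.1, -3.8]), 'q7': np.float64(0.1), 'spin': np.float64(0.1)}
```

View pics/w23.png

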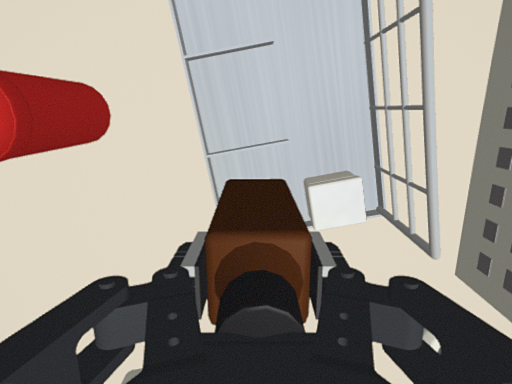

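>>> move_arm(motion=[[[1,0,4],0],[[0,0,8],0],[[0,0,11],0],[[0,0,11],0],[[0,0,9],0],[[0,0,6],0],[[0,0,4],0],[[0,0,2],0]])

```text
time_s: 44.32
eef_pos: [0.5701, -0.0576, 0.0841]
eef_rot: [-0.0, 1.0, -0.006, -0.001]
ft_force: [0.3, -0.5, -3.5]
width: 0.504
```

>>> move_arm(motion=[[[0,0,1],0],[[0,0,0],0],[[0,0,0],0],[[0,0,0],0],[[0,0,0],0],[[0,0,0],0],[[0,0,0],0],[[0,0,0],0]])

```text
time_s: 44.98
eef_pos: [0.5708, -0.0575, 0.0844]
eef_rot: [-0.0, 1.0, -0.006, 0.0]
ft_force: [0.1, 0.4, -3.9]
width: 0.502
```

Run:
```python
from h import *
go(571.1,-57,82,-0.7)
im=get_image("wrist");cv2.imwrite("pics/w24.png",im)
```

```text
{'t': 44.98, 'p': array([570.8, -57.5,  84.4]), 'h': np.float64(-0.7), 'd': array([ 0.3, -0.5,  2.4]), 'tilt': np.float64(0.01), 'w': 0.502, 'F': array([ 0.1,  0.4, -3.9]), 'q7': np.float64(0.12), 'spin': np.float64(0.0)}
```

View pics/w24.png

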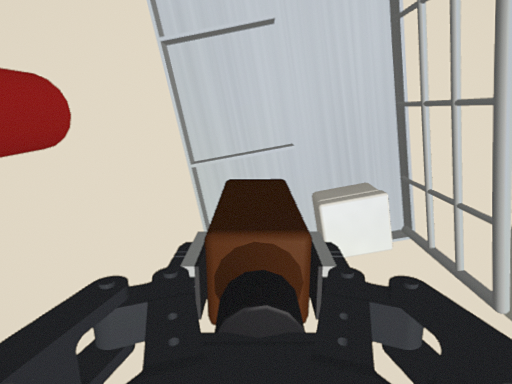

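>>> move_arm(motion=[[[0,0,1],0],[[0,0,0],0],[[0,0,1],0],[[0,0,0],0],[[0,0,0],0],[[0,0,0],0],[[0,0,0],0],[[0,0,0],0]])

```text
time_s: 45.7
eef_pos: [0.5707, -0.0575, 0.0823]
eef_rot: [-0.0, 1.0, -0.006, 0.0]
ft_force: [-0.8, -0.4, -3.3]
width: 0.504
```

>>> move_arm(motion=[[[0,0,0.7],0],[[0,0,0],0],[[0,0,0.7],0],[[0,0,0],0],[[0,0,0],0],[[0,0,0],0],[[0,0,0],0],[[0,0,0],0]])

```text
time_s: 46.37
eef_pos: [0.5708, -0.0576, 0.0819]
eef_rot: [-0.0, 1.0, -0.006, 0.0]
ft_force: [-3.2, -0.2, 6.3]
width: 0.505
```

>>> move_arm(motion=[[[0,0,0],0],[[0,0,0],0],[[0,0,0],0],[[0,0,0],0],[[0,0,0],0],[[0,0,0],0],[[0,0,-2],0],[[0,0,-8],0]], gripper=1)

```text
time_s: 47.03
eef_pos: [0.5696, -0.0575, 0.09]
eef_rot: [-0.0, 1.0, -0.006, -0.001]
ft_force: [-0.3, 0.1, 0.2]
width: 1.002
```

>>> move_arm(motion=[[[0,0,-20],0],[[0,0,-30],0],[[0,0,-30],0],[[0,0,-25],0],[[0,0,-10],-3.5],[[0,0,-5],-3.5],[[0,0,0],-3.5],[[0,0,0],0]])

```text
time_s: 47.7
eef_pos: [0.5712, -0.0576, 0.2124]
eef_rot: [0.0, 0.996, 0.087, 0.001]
ft_force: [0.0, 0.5, -0.0]
width: 0.998
```

Run:
```python
from h import *
go(543.8,317,82.5,9.7)
im=get_image("wrist");cv2.imwrite("pics/w25.png",im)
```

```text
{'t': 47.7, 'p': array([571.2, -57.6, 212.4]), 'h': np.float64(9.9), 'd': array([  37.3, -373.7,  129.8]), 'tilt': np.float64(0.12), 'w': 0.998, 'F': array([ 0. ,  0.5, -0. ]), 'q7': np.float64(0.27), 'spin': np.float64(0.2)}
```

View pics/w25.png

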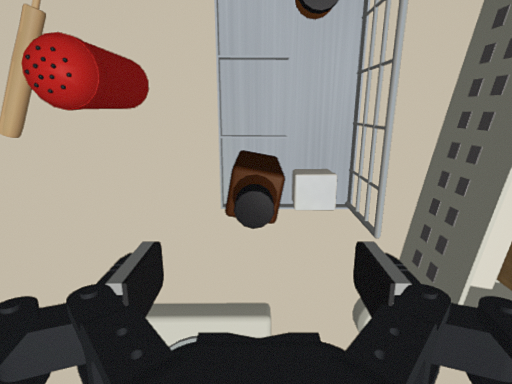

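>>> move_arm(motion=[[[1,-12,0],0],[[3,-24,0],0],[[3,-34,0],0],[[3,-36,0],0],[[4,-36,0],0],[[4,-36,0],0],[[4,-36,0],0],[[4,-36,0],0]])

```text
time_s: 48.42
eef_pos: [0.5525, 0.196, 0.2106]
eef_rot: [-0.0, 0.996, 0.085, -0.0]
ft_force: [1.6, 0.5, 0.4]
width: 0.999
```

>>> move_arm(motion=[[[4,-36,0],0],[[3,-34,0],0],[[2,-28,0],0],[[2,-16,0],0],[[0,-8,0],0],[[0,-2,0],0],[[0,0,0],0],[[0,0,0],0]])

```text
time_s: 49.08
eef_pos: [0.5442, 0.3147, 0.2107]
eef_rot: [0.001, 0.996, 0.084, -0.0]
ft_force: [0.2, 0.6, -0.0]
width: 1.003
```

Run:
```python
from h import *
go(543.8,317,82.5,9.7)
im=get_image("wrist");cv2.imwrite("pics/w26.png",im)
```

```text
{'t': 49.08, 'p': array([544.2, 314.7, 210.7]), 'h': np.float64(9.6), 'd': array([  0. ,  -2.5, 128.2]), 'tilt': np.float64(0.09), 'w': 1.003, 'F': array([ 0.2,  0.6, -0. ]), 'q7': np.float64(-0.41), 'spin': np.float64(-0.1)}
```

View pics/w26.png

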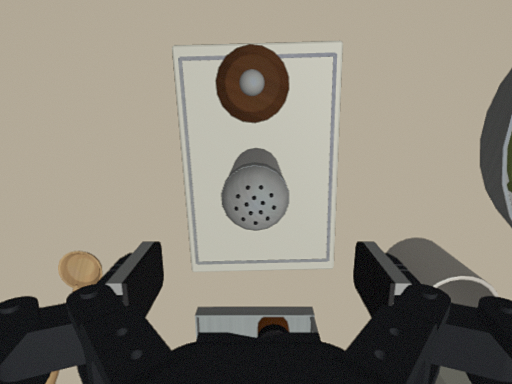

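>>> move_arm(motion=[[[0,0,2],0],[[0,0,12],0],[[0,0,24],0],[[0,0,28],0],[[0,0,26],0],[[0,0,18],0],[[0,0,10],0],[[0,0,5],0]])

```text
time_s: 49.8
eef_pos: [0.5423, 0.3159, 0.0834]
eef_rot: [0.001, 0.996, 0.085, -0.002]
ft_force: [-0.3, 0.1, -0.2]
width: 1.003
```

>>> move_arm(motion=[[[0,0,2],0],[[0,0,0],0],[[0,0,0],0],[[0,0,0],0],[[0,0,0],0],[[0,0,0],0],[[0,0,0],0],[[0,0,0],0]], gripper=0)

```text
time_s: 50.47
eef_pos: [0.5441, 0.3178, 0.0853]
eef_rot: [-0.0, 0.996, 0.086, 0.001]
ft_force: [-2.3, -0.7, 5.8]
width: 0.583
```

>>> move_arm(motion=[[[0,0,-2],0],[[0,0,-5],0],[[0,0,-9],0],[[0,0,-11],0],[[0,0,-11],0],[[0,0,-9],0],[[0,0,-3],0],[[0,0,0],0]])

```text
time_s: 51.13
eef_pos: [0.5444, 0.3179, 0.1357]
eef_rot: [-0.001, 0.996, 0.085, 0.001]
ft_force: [0.6, 1.3, -2.3]
width: 0.589
```

Run:
```python
from h import *
go(557.8,17.9,125,9.7)
im=get_image("wrist");cv2.imwrite("pics/w27.png",im)
```

```text
{'t': 51.13, 'p': array([544.4, 317.9, 135.7]), 'h': np.float64(9.8), 'd': array([-37.9, 297.9,  10.3]), 'tilt': np.float64(0.17), 'w': 0.589, 'F': array([ 0.6,  1.3, -2.3]), 'q7': np.float64(-0.42), 'spin': np.float64(0.1)}
```

View pics/w27.png

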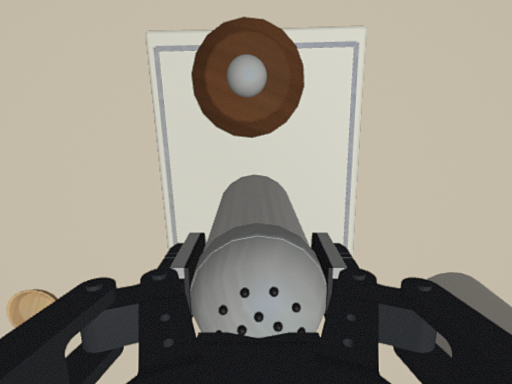

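>>> move_arm(motion=[[[-2,8,0],0],[[-3,16,0],0],[[-4,24,0],0],[[-4,30,0],0],[[-4,34,0],0],[[-4,34,0],0],[[-4,34,0],0],[[-4,34,0],0]])

```text
time_s: 51.85
eef_pos: [0.5501, 0.0977, 0.1333]
eef_rot: [0.001, 0.996, 0.085, -0.001]
ft_force: [1.7, -0.6, -2.1]
width: 0.583
```

>>> move_arm(motion=[[[-3,30,0],0],[[-3,24,0],0],[[-2,16,0],0],[[-1,8,0],0],[[0,4,0],0],[[0,2,0],0],[[0,0,0],0],[[0,0,0],0]])

```text
time_s: 52.52
eef_pos: [0.5566, 0.0187, 0.1338]
eef_rot: [-0.0, 0.996, 0.086, -0.0]
ft_force: [-0.8, -0.4, -3.1]
width: 0.583
```

>>> move_arm(motion=[[[0,0,4],0],[[0,0,8],0],[[0,0,10],0],[[0,0,10],0],[[0,0,8],0],[[0,0,6],0],[[0,0,4],0],[[0,0,2],0]])

```text
time_s: 53.18
eef_pos: [0.5562, 0.0171, 0.0808]
eef_rot: [0.0, 0.996, 0.085, -0.001]
ft_force: [-0.1, 0.2, -2.5]
width: 0.581
```

Run:
```python
from h import *
go(557.8,17.5,78,9.7)
im=get_image("wrist");cv2.imwrite("pics/w28.png",im)
```

```text
{'t': 53.18, 'p': array([556.2,  17.1,  80.8]), 'h': np.float64(9.8), 'd': array([ 1.6, -0.1,  2.8]), 'tilt': np.float64(0.08), 'w': 0.581, 'F': array([-0.1,  0.2, -2.5]), 'q7': np.float64(0.11), 'spin': np.float64(0.1)}
```

View pics/w28.png

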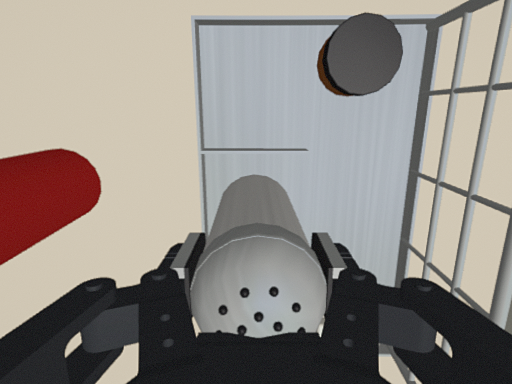

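>>> move_arm(motion=[[[1,0,1],0],[[0,0,1],0],[[0,0,0.5],0],[[0,0,0],0],[[0,0,0],0],[[0,0,0],0],[[0,0,0],0],[[0,0,0],0]])

```text
time_s: 53.9
eef_pos: [0.5578, 0.0173, 0.0795]
eef_rot: [-0.0, 0.996, 0.086, 0.0]
ft_force: [0.5, 0.7, -2.6]
width: 0.582
```

>>> move_arm(motion=[[[0,0,0.5],0],[[0,0,0],0],[[0,0,0],0],[[0,0,0],0],[[0,0,0],0],[[0,0,0],0],[[0,0,0],0],[[0,0,0],0]])

```text
time_s: 54.57
eef_pos: [0.5577, 0.0174, 0.0789]
eef_rot: [-0.0, 0.996, 0.086, -0.0]
ft_force: [-0.0, 0.7, -4.0]
width: 0.588
```

>>> move_arm(motion=[[[0,0,0.8],0],[[0,0,0],0],[[0,0,0.7],0],[[0,0,0],0],[[0,0,0],0],[[0,0,0],0],[[0,0,0],0],[[0,0,0],0]])

```text
time_s: 55.23
eef_pos: [0.5578, 0.0174, 0.0774]
eef_rot: [-0.0, 0.996, 0.085, 0.0]
ft_force: [0.1, -0.2, -2.6]
width: 0.583
```

>>> move_arm(motion=[[[0,0,0.7],0],[[0,0,0],0],[[0,0,0],0],[[0,0,0],0],[[0,0,0],0],[[0,0,0],0],[[0,0,0],0],[[0,0,0],0]])

```text
time_s: 55.9
eef_pos: [0.5578, 0.0173, 0.0773]
eef_rot: [-0.0, 0.996, 0.085, 0.0]
ft_force: [-3.0, -0.3, 5.8]
width: 0.587
```

>>> move_arm(motion=[[[0,0,0],0],[[0,0,0],0],[[0,0,0],0],[[0,0,0],0],[[0,0,0],0],[[0,0,0],0],[[0,0,-2],0],[[0,0,-8],0]], gripper=1)

```text
time_s: 56.57
eef_pos: [0.5567, 0.0173, 0.0859]
eef_rot: [-0.0, 0.996, 0.086, -0.001]
ft_force: [-0.0, 0.5, -1.0]
width: 1.003
```

>>> move_arm(motion=[[[0,0,-20],0],[[0,0,-30],0],[[0,0,-30],0],[[0,0,-30],0],[[0,0,-12],0],[[0,0,-5],0],[[0,0,0],0],[[0,0,0],0]])

```text
time_s: 57.23
eef_pos: [0.557, 0.0173, 0.2128]
eef_rot: [-0.0, 0.996, 0.086, -0.001]
ft_force: [-0.6, 0.1, 0.3]
width: 1.002
```

Run:
```python
from h import *
go(529,395.3,107.5,9.7)
im=get_image("wrist");cv2.imwrite("pics/w29.png",im)
```

```text
{'t': 57.23, 'p': array([557. ,  17.3, 212.8]), 'h': np.float64(9.8), 'd': array([  37. , -377.2,  105.3]), 'tilt': np.float64(0.08), 'w': 1.002, 'F': array([-0.6,  0.1,  0.3]), 'q7': np.float64(0.1), 'spin': np.float64(0.1)}
```

View pics/w29.png

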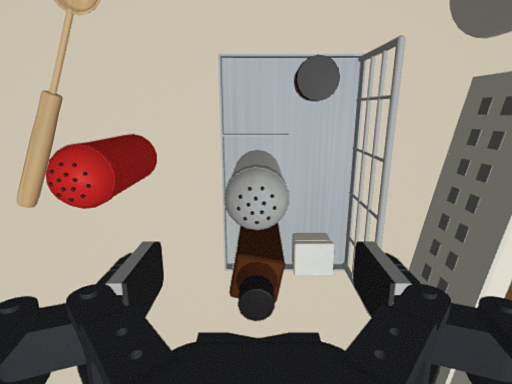

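>>> move_arm(motion=[[[1,-12,0],0],[[3,-24,0],0],[[3,-34,0],0],[[3,-36,0],0],[[4,-36,0],0],[[4,-36,0],0],[[4,-36,0],0],[[4,-36,0],0]])

```text
time_s: 57.95
eef_pos: [0.539, 0.2706, 0.2121]
eef_rot: [0.0, 0.996, 0.086, -0.001]
ft_force: [0.7, 0.1, 0.3]
width: 0.997
```

>>> move_arm(motion=[[[4,-36,0],0],[[3,-34,0],0],[[2,-28,0],0],[[2,-17,0],0],[[0,-9,0],0],[[0,-3,0],0],[[0,0,0],0],[[0,0,0],0]])

```text
time_s: 58.62
eef_pos: [0.5308, 0.3928, 0.2133]
eef_rot: [0.001, 0.996, 0.084, -0.0]
ft_force: [-0.3, -0.1, 0.7]
width: 1.001
```

Run:
```python
from h import *
go(529,395.3,107.5,9.7)
im=get_image("wrist");cv2.imwrite("pics/w30.png",im)
```

```text
{'t': 58.62, 'p': array([530.8, 392.8, 213.3]), 'h': np.float64(9.7), 'd': array([ -1.3,  -3. , 105.8]), 'tilt': np.float64(0.1), 'w': 1.001, 'F': array([-0.3, -0.1,  0.7]), 'q7': np.float64(-0.55), 'spin': np.float64(-0.0)}
```

View pics/w30.png

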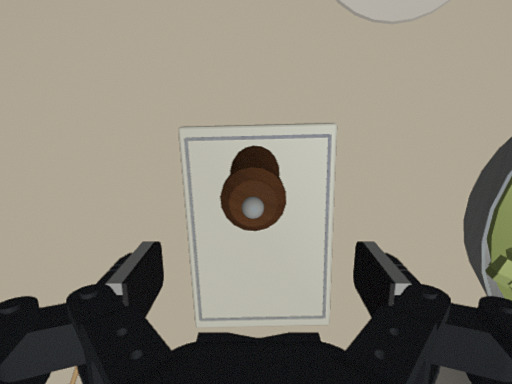

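>>> move_arm(motion=[[[-1,0,2],0],[[0,0,12],0],[[0,0,22],0],[[0,0,26],0],[[0,0,20],0],[[0,0,12],0],[[0,0,7],0],[[0,0,3],0]])

```text
time_s: 59.33
eef_pos: [0.5286, 0.3941, 0.1083]
eef_rot: [0.001, 0.996, 0.085, -0.001]
ft_force: [-0.3, -1.0, -0.8]
width: 0.999
```

>>> move_arm(motion=[[[0,0,1],0],[[0,0,0],0],[[0,0,0],0],[[0,0,0],0],[[0,0,0],0],[[0,0,0],0],[[0,0,0],0],[[0,0,0],0]], gripper=0)

```text
time_s: 60.0
eef_pos: [0.5296, 0.3958, 0.1104]
eef_rot: [-0.001, 0.996, 0.086, 0.001]
ft_force: [-1.9, -1.0, 6.9]
width: 0.55
```

>>> move_arm(motion=[[[0,0,-2],0],[[0,0,-5],0],[[0,0,-9],0],[[0,0,-11],0],[[0,0,-11],0],[[0,0,-9],0],[[0,0,-3],0],[[0,0,0],0]])

```text
time_s: 60.67
eef_pos: [0.5299, 0.3956, 0.1606]
eef_rot: [-0.001, 0.996, 0.085, 0.001]
ft_force: [0.7, 0.5, -2.7]
width: 0.547
```

Run:
```python
from h import *
go(544.5,94.7,155,9.7)
im=get_image("wrist");cv2.imwrite("pics/w31.png",im)
s=get_image("side");cv2.imwrite("pics/s31.png",s)
```

```text
{'t': 60.67, 'p': array([529.9, 395.6, 160.6]), 'h': np.float64(9.8), 'd': array([-36.8, 299.1,   5.1]), 'tilt': np.float64(0.18), 'w': 0.547, 'F': array([ 0.7,  0.5, -2.7]), 'q7': np.float64(-0.55), 'spin': np.float64(0.1)}
```

View pics/w31.png

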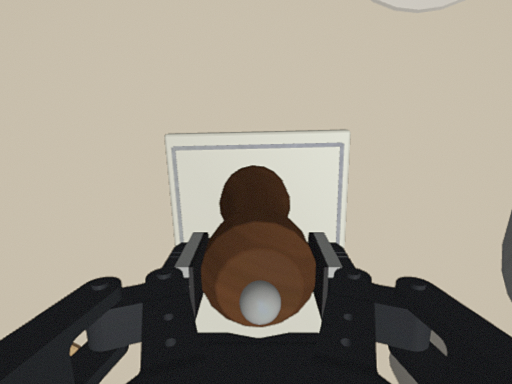

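View pics/s31.png

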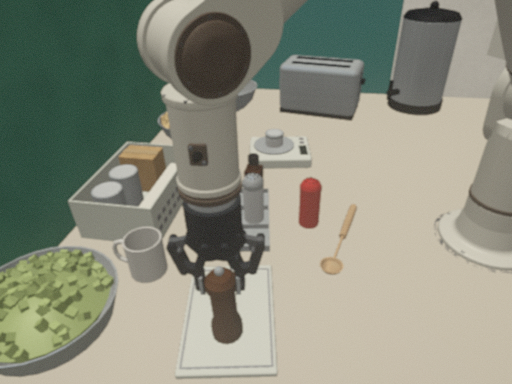

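>>> move_arm(motion=[[[-2,8,0],0],[[-3,16,0],0],[[-4,24,0],0],[[-4,30,0],0],[[-4,34,0],0],[[-4,34,0],0],[[-4,34,0],0],[[-4,34,0],0]])

```text
time_s: 61.43
eef_pos: [0.536, 0.1767, 0.158]
eef_rot: [0.0, 0.996, 0.085, -0.001]
ft_force: [0.8, -0.9, -2.1]
width: 0.549
```

>>> move_arm(motion=[[[-3,30,0],0],[[-3,24,0],0],[[-1,16,0],0],[[-1,8,0],0],[[0,4,0],0],[[0,2,0],0],[[0,0,0],0],[[0,0,0],0]])

```text
time_s: 62.1
eef_pos: [0.5431, 0.0966, 0.1586]
eef_rot: [-0.0, 0.996, 0.087, -0.0]
ft_force: [-0.5, 0.1, -1.5]
width: 0.55
```

>>> move_arm(motion=[[[0,0,4],0],[[0,0,8],0],[[0,0,10],0],[[0,0,10],0],[[0,0,8],0],[[0,0,6],0],[[0,0,4],0],[[0,0,2],0]])

```text
time_s: 62.77
eef_pos: [0.5428, 0.0949, 0.1056]
eef_rot: [0.0, 0.996, 0.085, -0.001]
ft_force: [-0.1, 0.3, -2.3]
width: 0.553
```

>>> move_arm(motion=[[[0,0,1],0],[[0,0,0],0],[[0,0,0],0],[[0,0,0],0],[[0,0,0],0],[[0,0,0],0],[[0,0,0],0],[[0,0,0],0]])

```text
time_s: 63.43
eef_pos: [0.5433, 0.095, 0.1058]
eef_rot: [-0.0, 0.996, 0.086, 0.0]
ft_force: [-0.5, 0.7, -2.4]
width: 0.551
```

Run:
```python
from h import *
go(544.5,95,102,9.7)
im=get_image("wrist");cv2.imwrite("pics/w32.png",im)
```

```text
{'t': 63.43, 'p': array([543.3,  95. , 105.8]), 'h': np.float64(9.8), 'd': array([1.1, 0.2, 3.8]), 'tilt': np.float64(0.01), 'w': 0.551, 'F': array([-0.5,  0.7, -2.4]), 'q7': np.float64(-0.06), 'spin': np.float64(0.1)}
```

View pics/w32.png

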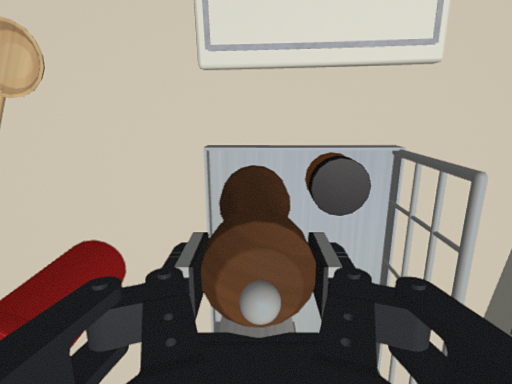

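>>> move_arm(motion=[[[1,0,1],0],[[0,0,1],0],[[0,0,1],0],[[0,0,0],0],[[0,0,0],0],[[0,0,0],0],[[0,0,0],0],[[0,0,0],0]])

```text
time_s: 64.15
eef_pos: [0.5442, 0.0952, 0.1027]
eef_rot: [-0.0, 0.996, 0.086, -0.0]
ft_force: [-0.4, -0.3, -2.1]
width: 0.551
```

>>> move_arm(motion=[[[0,0,0.7],0],[[0,0,0],0],[[0,0,0],0],[[0,0,0],0],[[0,0,0],0],[[0,0,0],0],[[0,0,0],0],[[0,0,0],0]])

```text
time_s: 64.82
eef_pos: [0.5444, 0.0952, 0.1023]
eef_rot: [-0.0, 0.996, 0.085, 0.0]
ft_force: [-2.5, 0.2, 5.6]
width: 0.548
```

Contact. Release and rise, then check.

>>> move_arm(motion=[[[0,0,0],0],[[0,0,0],0],[[0,0,0],0],[[0,0,0],0],[[0,0,0],0],[[0,0,0],0],[[0,0,-2],0],[[0,0,-8],0]], gripper=1)

```text
time_s: 65.48
eef_pos: [0.5432, 0.095, 0.1112]
eef_rot: [0.0, 0.996, 0.086, -0.001]
ft_force: [0.3, -0.1, 0.2]
width: 1.0
```

>>> move_arm(motion=[[[0,0,-20],0],[[0,0,-30],0],[[0,0,-35],0],[[0,0,-35],0],[[0,0,-35],0],[[0,0,-25],0],[[0,0,-10],0],[[0,0,0],0]])

```text
time_s: 66.15
eef_pos: [0.546, 0.0956, 0.3056]
eef_rot: [-0.0, 0.996, 0.085, 0.003]
ft_force: [0.2, -0.1, -0.2]
width: 1.002
```

>>> move_arm(motion=[[[0,-20,0],0],[[0,-35,0],0],[[0,-35,0],0],[[0,-25,0],0],[[0,-10,0],0],[[0,0,0],0],[[0,0,0],0],[[0,0,0],0]])

```text
time_s: 66.82
eef_pos: [0.5233, 0.2159, 0.301]
eef_rot: [0.001, 0.996, 0.084, -0.001]
ft_force: [0.4, -0.4, -0.1]
width: 1.001
```

Run:
```python
from h import *
go(544.5,95,102,9.7)
c=get_calibration("wrist");im=get_image("wrist");cv2.imwrite("pics/w33.png",cv2.resize(im,None,fx=1.5,fy=1.5))
s=get_image("scene");cv2.imwrite("pics/sc33.png",cv2.resize(s,None,fx=1.5,fy=1.5))
s=get_image("side");cv2.imwrite("pics/s33.png",cv2.resize(s,None,fx=1.5,fy=1.5))
```

```text
{'t': 66.82, 'p': array([523.3, 215.9, 301. ]), 'h': np.float64(9.7), 'd': array([  0.9, 122.4, 199.2]), 'tilt': np.float64(0.13), 'w': 1.001, 'F': array([ 0.4, -0.4, -0.1]), 'q7': np.float64(-0.29), 'spin': np.float64(-0.0)}
```

View pics/w33.png

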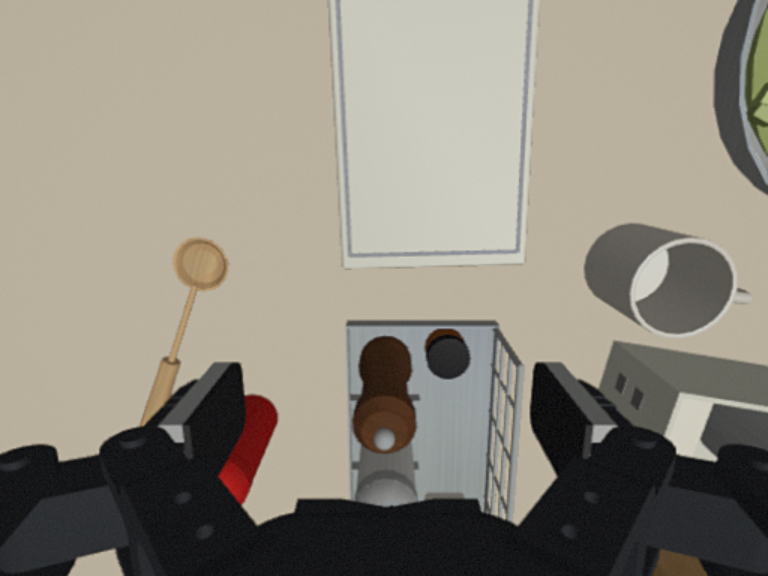

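View pics/sc33.png

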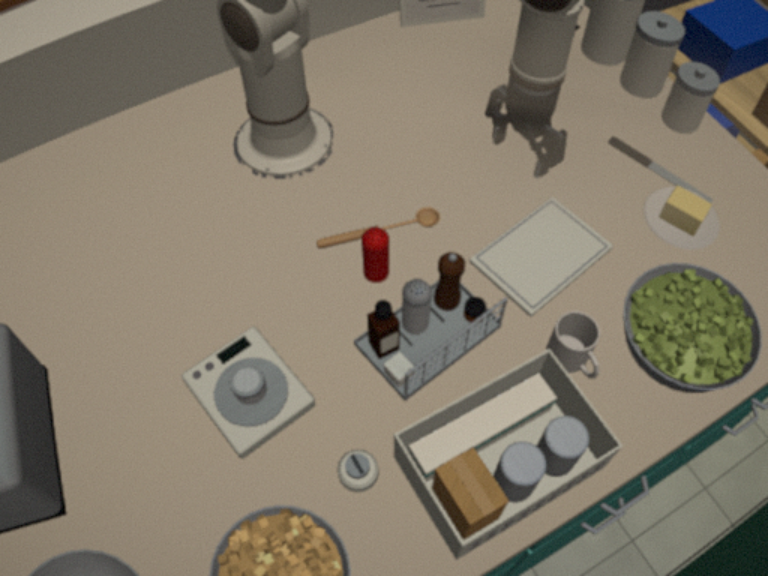

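View pics/s33.png

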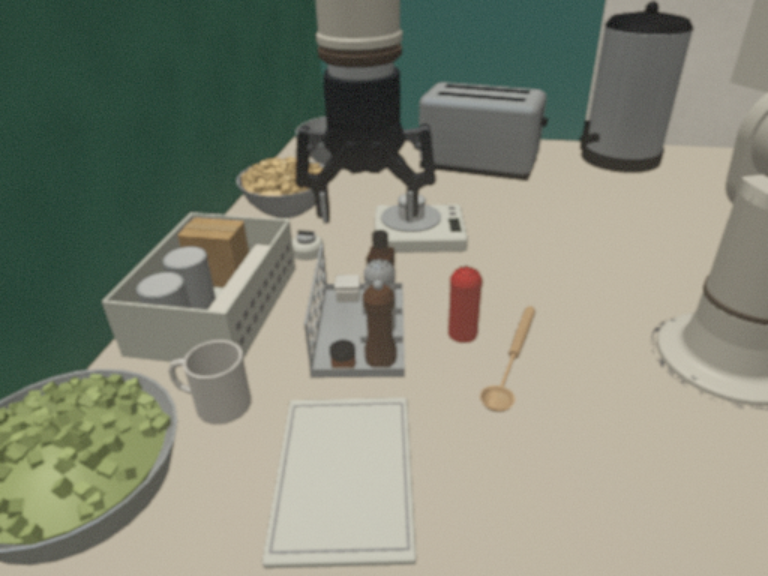

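Run:
```python
from h import *
c=get_calibration("wrist");sc=get_calibration("scene")
b=lambda x,y:((x+.5)/1.5-.5,(y+.5)/1.5-.5)
def rel(P):
    y=np.radians(9.85);d=P[:2]*1000-np.array([591.3,23.7]);return (np.array([[np.cos(y),np.sin(y)],[-np.sin(y),np.cos(y)]])@d).round(1)
for n,cc,p,z in [("mill w",c,b(385,439),.152),("jar w",c,b(448,357),.04),("mill sc",sc,b(453,257),.152),("shaker sc",sc,b(417,289),.13),("bottle sc",sc,b(383,308),.144),("jar sc",sc,b(475,307),.04),("sq sc",sc,b(399,366),.04)]:
    P=onz(cc,p,z);print(n,r1(P),"caddy",rel(P))
c25=None
print("before: jar",rel(np.array([.5986,.1168])),"sq",rel(np.array([.6338,-.0622])))
s=state();print(s["width"],s["ft_force"].round(1))
```

```text
mill w [542.6  99.  152. ] caddy [-35.1  82.5]
jar w [596.6 121.7  40. ] caddy [22.  95.7]
mill sc [547.1  90.  152. ] caddy [-32.2  72.9]
shaker sc [560.8  10.2 130. ] caddy [-32.3  -8.1]
bottle sc [572.3 -62.8 144. ] caddy [-33.5 -81.9]
jar sc [599.9 114.7  40. ] caddy [24.  88.2]
sq sc [634.3 -66.8  40. ] caddy [ 26.9 -96.5]
before: jar [23.1 90.5] sq [ 27.2 -91.9]
1.0036381690281382 [-0.7  0.7  0.9]
```

```bash
python3 -c "
from plant import sign_off
print(sign_off())"
```

```text
the job is handed in; nothing more can be done
None
```

The job is done and handed in at about 67 s of the 149 s allowed. I stood the mill, shaker and bottle aside on the cutting board, set the tin on the scale plate, then put the bottle, shaker and mill back in their own bays.

**Last checks**
- **Tin:** the wrist camera put it within about 1 mm of the plate's middle.
- **Front bays:** the final pictures show all three upright in their own bays. The final wrist view put the mill about 4 mm off its bay centre. I put the shaker and bottle within a few mm of theirs. That rests on the arm's release positions and earlier wrist pictures.
- **Bystanders and look-alike:** the jar and square tin look unmoved, and the red look-alike was never approached.
- **Robot:** the gripper was open and clear of everything. Every set-down was made at about 6 N contact or less before release.

**What disagreed**
- **Scene camera:** its last readings along the caddy came out about 5 mm lower than the wrist camera's. The untouched jar and square tin showed roughly the same shift, so I took it as camera or pixel-picking error. Its shaker reading was 8 mm off the bay centre. I put that down to the same shift plus the dome's unclear centre, and the wrist view agreed with where the shaker first stood to about 1 mm.
- **Mill grip:** I held it by the head rather than the waist. The gripper's body would otherwise have pressed on the knob. It did not slip.
- **Bottle angle:** it went back turned about 10° to the caddy, as I found it.

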